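# Stamp lamp sockets in a marking press with a sticking carriage

## Task

Stand every lamp socket from the grey mat upright on the carriage of the marking press, push the stuck carriage along its rail until it breaks free and rests fully home against its hidden end stop, then press the black plunger head all the way down to its stop, with all the sockets standing on the carriage beneath it, and let it rise. Draw the carriage fully back out to where it started and stand every socket upright inside the wooden tray. Move the carriage steadily, never letting it shoot along the rail, and leave the glue bottle, the green shade and the jar where they are.

Things in the scene. Friction and masses are not known exactly. Their poses are not given: they have to be found in the camera images.
- press: The marking press, a blue steel frame fixed to the bench: base plate 270 (its x) x 250 (its y) x 12 mm, with the rail along its y. Origin: on the bench directly below the centre of the carriage tray when the carriage is fully out; z up. The base plate runs from y = -50 to +200 mm. A bridge (two posts centred at x = +-118 mm, beam z 110 to 130 mm, y 110 to 150 mm) stands over the far end of the rail, centred at y = +130 mm; the posts are 24 mm thick in x.
- carriage (a joint): Travel of the aluminium carriage along the press's +y, in m: 0 = fully out (start), growing towards the bridge. It starts stuck in a sprung detent: about 15 N is needed to break it free within the first 8 mm, after that some 4 to 6 N moves it. The end stop is hidden; it lies somewhere between 0.11 and 0.14, with the carriage under the bridge, and is felt as a hard stop. Near 0 on the way back the detent draws it in for the last few mm. It stays where it is left elsewhere.
- tray_floor (a point): Centre of the flat floor of the carriage tray (moves with the carriage; axes as the press). Inside, the tray measures 180 (x) x 60 (y) mm, with a lip 5 mm thick that stands 8 mm above the floor; sockets stand side by side along x, anywhere in it. The floor is 32 mm above the bench.
- handle (a point): Red upright handle post of the carriage, 18 mm diameter, standing 105 mm from the tray's centre on its -y side; this point is on its axis 64 mm above the bench, the post's top is at 88 mm and below it a 22 mm wide arm (top at 34 mm) leads to the tray. Moves with the carriage.
- plunger (a joint): How far the plunger is pressed down, in m: 0 = up, 0.022 = down at its stop. A spring returns it: about 6.5 N to start, 12 N at the bottom.
- plunger_top (a point): Centre of the top face of the black plunger head, a disc of 48 mm diameter and 12 mm thick, above the middle of the bridge (172 mm above the bench when up). It is pressed straight down; underneath it carries a 170 x 36 mm stamping bar that, at the bottom, comes within about 2.5 mm of the tops of sockets standing on the carriage.
- mat: Grey felt mat, 200 (x) x 120 (y) x 3 mm, fixed to the bench; origin at the centre of its underside. The sockets start standing on it.
- tray_in (a point): Centre of the inner floor of the light wooden tray fixed to the bench: inside 190 (x) x 110 (y) mm, floor 5 mm above the bench, walls 5 mm thick with their rim 13 mm above the bench.
- socket0_c (a point): Lamp socket: white ceramic body 34 mm diameter on a brass flange 48 mm diameter and 6 mm thick, 40 mm tall in all, about 90 g, round about its z axis, which points up as it stands. This point is on its axis half-way up, 20 mm above its underside. Two or three sockets are present; an absent one reads None.
- socket1_c (a point): Lamp socket: white ceramic body 34 mm diameter on a brass flange 48 mm diameter and 6 mm thick, 40 mm tall in all, about 90 g, round about its z axis, which points up as it stands. This point is on its axis half-way up, 20 mm above its underside. Two or three sockets are present; an absent one reads None.
- socket2_c (a point): Lamp socket: white ceramic body 34 mm diameter on a brass flange 48 mm diameter and 6 mm thick, 40 mm tall in all, about 90 g, round about its z axis, which points up as it stands. This point is on its axis half-way up, 20 mm above its underside. Two or three sockets are present; an absent one reads None.
- glue_c (a point): Yellow glue bottle, 48 mm diameter, 120 mm tall; bystander. This point is on its axis 60 mm above its underside.
- shade_c (a point): Green conical metal lamp shade, 110 mm wide at its foot, 97 mm tall; bystander. This point is on its axis 43 mm above its underside.
- jar_c (a point): Amber glass jar, 60 mm diameter, 75 mm tall; bystander. This point is on its axis 37 mm above its underside.
Mind the look-alikes: they are no part of the job. What is shaped like the part that bears socket0_c but blue or red is not meant.

How it is judged:
By the outcome, as a careful person would: the job done as asked, in the order asked, and still so for the second after the job is handed in, with the robot touching nothing.
Of socket0, socket1, socket2 only 2 to 3 are there at a start; the rules pass over those that are not, and their reading is None.
At some moment in a run one of socket0, socket1, socket2 may be knocked a few centimetres aside while the robot is not near it.
Once in a run the grip may slacken for a moment while it holds something.
It also fails if it takes over 210 s, if anything falls off the work surface, if the arm or the gripper's body presses on something with over 40 N, if the wrist force passes 120 N, or if a joint passes its speed limit or range.

## Robot

A 6-joint arm with a two-finger parallel gripper is mounted at the origin on the work surface. World frame = base frame: x ahead of the robot, y to its left, z up, the work surface at z = 0. Lengths are in m, angles in rad, forces in N, time in s.
With the tool pointing down it reaches from about 0.35 to 0.85 m from the base axis. Payload 8.1 kg.
Tool frame: the origin (TCP) lies midway between the tips of the shut fingers; the grasp point (between the pads) lies 19 mm behind it (r.grasp_offset is the distance from the TCP to the grasp point, in m); z points along the fingers, y is the direction in which the jaws open and shut (so a half turn about z gives the same grasp; the last joint's range is limited). The gripper opens to 93 mm and grips with 3 to 60 N. Pads are 15 mm wide; open, the fingers measure 128 mm over their backs; the gripper's body (75 mm by 188 mm) begins 65 mm behind the grasp point.
Start: joints at [-1.282, 0.13, 1.488, -0, 1.523, -0.085], TCP at [0.219, -0.559, 0.219] pointing down, gripper open.
Joint ranges: [-2.96, 2.96], [-0.89, 2.26], [0.02, 2.5], [-1.34, 4.48], [0, 2.73], [-2.66, 2.66]. Speed limits (rad/s): [2.39, 2.39, 2.79, 3.14, 3.14, 3.14].

## Interface

Orientations are given as a 3x3 rotation matrix whose columns are the frame's x, y, z axes.
In Python, from cell import sensors, vision, finish_job, r gives the robot as it stands.
- The arm moves only by the shell command python3 -m pendant 'ROWS' [OPENING]. ROWS is JSON, a list of rows, each an object with "xyz": the shift along the tool's x, y, z each as a share of 120 mm, from -1 to 1, a list of three; "twist": the turn about the tool's z as a share of pi/2 rad, from -1 to 1. In form: [{"xyz": [x, y, z], "twist": twist}, ...]. A call has 1 to 10 rows; each row is the pose to reach, as a shift and turn from the pose measured when the call began, along the tool's axes at that moment; what a row does not reach only later rows make up. A row lasts 1/10 s, in which the tool goes at most 50 mm and 8.59 degrees, less where a joint would pass 70% of its speed; a pose out of reach is approached as far as the arm can. A call with a number of a shift or a turn outside -1 to 1 is refused whole. A call with a gripper value outside its range is refused whole. OPENING is the finger opening in mm, from 0 to 93, set as the call begins (- or left out, the last holds). The fingers move at their own pace and stop on an object; the grip force is fixed at half the most. Time passes only in rows, so rows that repeat a pose let the fingers close. It gives the time, the measured TCP pose, the force and the opening at its end, in the units of the state.
- sensors.state(): the state, without advancing time (a new reading comes with each control period).
- vision.capture(name): name is "scene" or "top" or "wrist"; returns the picture (384x512x3 uint8, red, green, blue); there is no depth.
- vision.camera_info(name): a dict with "fx", "fy", "cx", "cy" (pixels), "k1" (the pictures are not rectified: a ray, as slopes to the right and down, at radius r is drawn at 1 + k1 r^2 times it, then the intrinsics apply), "R" (3x3) and "t" (3): a world point X has camera coordinates R X + t. Camera axes: x right, y down, z forward; pixel columns grow to the right and rows downward; lengths in m; the calibration is good to about 2 mm. A picture is of the moment at which its call begins: read the wrist's pose just before it. camera_info takes no time and is no camera call; for the wrist camera it gives the pose at the moment of the call.
- finish_job(): hands the job in, once; it reports no verdict.
The state is a dict: "time_s": time; "joint_pos": joint angles; "joint_velocities": joint speeds; "tau": joint torques, N m; "tool_pos": TCP position; "eef_rot": TCP orientation; "ft_force": force on the tool from outside, world axes, zero at the start; "wrist_torque": the same for the moment, N m; "grip_width": finger opening in m.
Only numpy, scipy, OpenCV 4.12 (cv2) and the standard library are available. Lean on these libraries where they do the work, as an engineer would, in place of code of your own. Each camera call takes 0.05 s, during which the arm holds its last target. There are 200 camera calls.

## Working session

There is one attempt and no reset: what is moved stays moved. The work goes in short steps, Python scripts to look and compute and a shell command to move; the robot and the scene stay as the last step left them, time stands still between calls to the robot, and variables do not carry over. Pictures are saved under pics/ and viewed, about 12 in all and at most 16, crops included, and the job is handed in when it is done.

```bash
ls; mkdir -p pics; cat > h.py <<'E'
import numpy as np, cv2
from cell import sensors, vision, r
def snap(name,fn=None):
    ci=vision.camera_info(name); im=np.array(vision.capture(name))
    if fn: cv2.imwrite('pics/'+fn,cv2.cvtColor(im,cv2.COLOR_RGB2BGR))
    return im,ci
def slopes(ci,uv):
    K=np.array([[ci['fx'],0,ci['cx']],[0,ci['fy'],ci['cy']],[0,0,1.]])
    return cv2.undistortPoints(np.array(uv,float).reshape(-1,1,2),K,np.array([ci['k1'],0,0,0.])).reshape(-1,2)
def ray(ci,uv):
    s=slopes(ci,uv); R=np.array(ci['R']); t=np.array(ci['t'])
    return -R.T@t, np.c_[s,np.ones(len(s))]@R
def onplane(ci,uv,z):
    c,d=ray(ci,uv); return c+d*((z-c[2])/d[:,2])[:,None]
def proj(ci,X):
    X=np.atleast_2d(X)@np.array(ci['R']).T+np.array(ci['t']); s=X[:,:2]/X[:,2:]
    s=s*(1+ci['k1']*(s**2).sum(1,keepdims=True))
    return s*[ci['fx'],ci['fy']]+[ci['cx'],ci['cy']]
def tri(c1,d1,c2,d2):
    A=np.c_[d1,-d2]; k=np.linalg.lstsq(A,c2-c1,rcond=None)[0]
    a=c1+k[0]*d1;b=c2+k[1]*d2; return (a+b)/2,np.linalg.norm(a-b)
E
python3 - <<'E'
from h import *
for n in('scene','top','wrist'):
    im,ci=snap(n,n+'0.png'); print(n,{k:np.round(v,3).tolist() for k,v in ci.items()})
s=sensors.state();print(s['time_s'],s['tool_pos'],s['eef_rot'],s['ft_force'],s['grip_width'],r.grasp_offset)
E
```

```text
pics
scene {'fx': 385.932, 'fy': 385.932, 'cx': 253.638, 'cy': 191.068, 'k1': -0.133, 'R': [[0.227, 0.974, 0.007], [0.793, -0.18, -0.582], [-0.565, 0.138, -0.813]], 't': [-0.11, -0.363, 1.274]}
top {'fx': 498.39, 'fy': 498.39, 'cx': 265.125, 'cy': 195.025, 'k1': -0.184, 'R': [[0.027, -1.0, -0.005], [-0.995, -0.026, -0.099], [0.099, 0.007, -0.995]], 't': [-0.048, 0.559, 1.116]}
wrist {'fx': 280.837, 'fy': 280.837, 'cx': 255.682, 'cy': 192.515, 'k1': -0.048, 'R': [[0.365, -0.931, -0.002], [-0.891, -0.35, 0.289], [-0.269, -0.104, -0.957]], 't': [-0.599, -0.033, 0.392]}
0.15 [ 0.2189948  -0.55815954  0.21784616] [[ 9.30952973e-01  3.65138902e-01 -3.80134667e-04]
 [ 3.65139079e-01 -9.30952066e-01  1.30560241e-03]
 [ 1.22839075e-04 -1.35425646e-03 -9.99999075e-01]] [-0.03637445 -0.00429249 -0.12266788] 0.09314470580536227 0.0188
```

View pics/scene0.png

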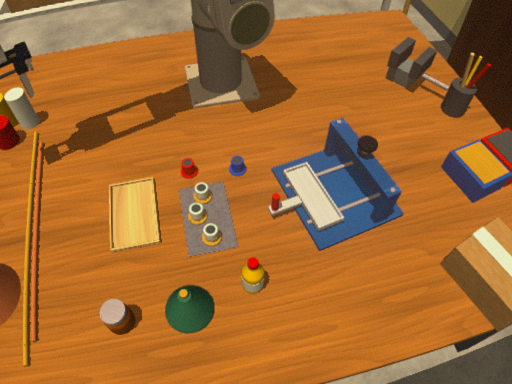

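View pics/top0.png

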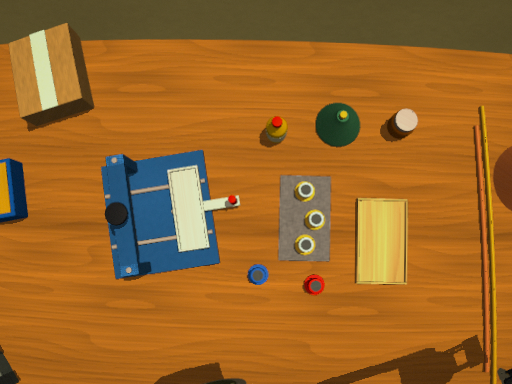

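The top view shows three white/brass candidates on the mat at (305,190), (315,219) and (305,244). The blue (258,274) and red (314,285) look-alikes stand off the mat. I'll confirm with an enlarged crop, together with mask measurements.

```bash
python3 - <<'E'
import cv2,numpy as np
t=cv2.imread('pics/top0.png');s=cv2.imread('pics/scene0.png')
a=cv2.resize(t[140:300,90:420],None,fx=2.4,fy=2.4,interpolation=cv2.INTER_CUBIC)[:,:792]
cv2.imwrite('pics/c1.png',a)
b=cv2.resize(s[110:260,100:410],None,fx=2.5,fy=2.5,interpolation=cv2.INTER_CUBIC)
cv2.imwrite('pics/c2.png',b)
E
```

```text
(no output)
```

View pics/c1.png

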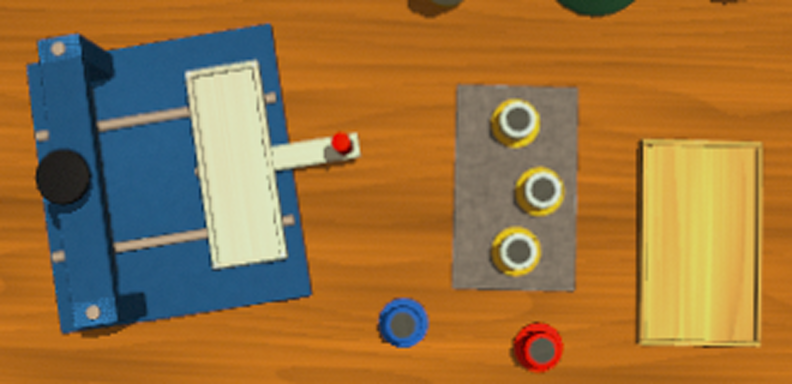

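View pics/c2.png

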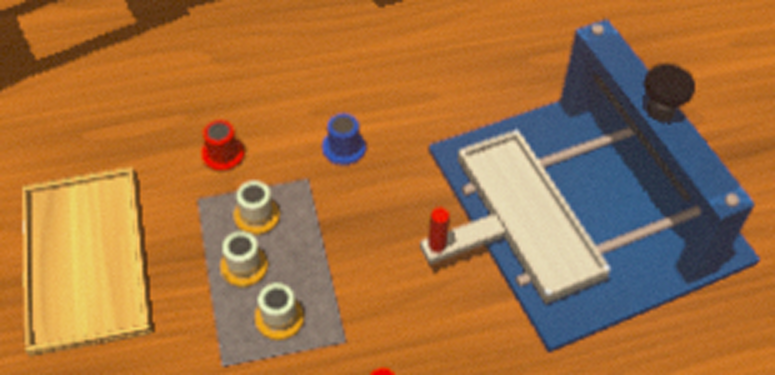

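Both crops agree: the three white bodies on brass flanges, all on the grey mat, are the sockets. In the top crop they sit at (518,118), (543,190) and (518,250). The all-blue and all-red ones are excluded. The next step is to triangulate them.

```bash
python3 - <<'E'
from h import *
it=cv2.cvtColor(cv2.imread('pics/top0.png'),cv2.COLOR_BGR2RGB);isc=cv2.cvtColor(cv2.imread('pics/scene0.png'),cv2.COLOR_BGR2RGB)
ct=vision.camera_info('top');cs=vision.camera_info('scene')
T=lambda l:np.array(l,float)/2.4+[90,140]-.3
S=lambda l:np.array(l,float)/2.5+[100,110]-.3
P={'sock':([(518,118),(543,190),(518,250)],[(277,298),(240,245),(254,190)]),
'ctray':([(186,73),(258,61),(287,257),(214,269)],[(608,268),(549,299),(460,152),(518,131)]),
'plhandle':([(63,177),(341,141)],[(669,83),(440,214)]),
'wood':([(640,141),(762,142),(760,346),(638,344)],[(152,329),(27,351),(24,186),(132,170)]),
'mat':([(457,84),(578,87),(576,291),(453,289)],[(344,342),(224,365),(199,199),(309,179)])}
def refine(im,p,f,w=10):
    x0,y0=int(p[0])-w,int(p[1])-w; c=im[y0:y0+2*w+1,x0:x0+2*w+1].astype(int)
    m=f(c).astype(np.uint8); n,l,st,ce=cv2.connectedComponentsWithStats(m)
    k=1+np.argmin([np.hypot(*(ce[i]-w))-0.02*st[i,4] for i in range(1,n)]); return ce[k]+[x0,y0],st[k,4]
dark=lambda c:(c.max(2)<130)&(c.max(2)-c.min(2)<25)
red=lambda c:(c[...,0]>1.8*c[...,1]+30)&(c[...,2]<80)&(c[...,1]<60)
blk=lambda c:c.max(2)<60
for k,(a,b) in P.items():
    a=T(a);b=S(b)
    if k=='sock':
        for i in range(3):
            a[i],n1=refine(it,a[i],dark,6); b[i],n2=refine(isc,b[i],dark,6); print(a[i],n1,b[i],n2)
    if k=='plhandle':
        a[0],n1=refine(it,a[0],blk,16); print(a[0],n1)
    c1,d1=ray(ct,a);c2,d2=ray(cs,b)
    for i in range(len(a)):
        X,e=tri(c1,d1[i],c2,d2[i]); print(k,(X*1000).round(1),'err',round(e*1000,1))
E
```

```text
[305.43661972 189.12676056] 71 [209.98113208 228.98113208] 53
[315.87323944 218.56338028] 71 [195.52173913 207.86956522] 46
[305.64       244.29333333] 75 [200.93333333 187.        ] 30
sock [ 574.1 -124.6   46.6] err 1.1
sock [ 508.2 -149.2   46.1] err 0.8
sock [ 449.8 -127.2   47. ] err 0.6
ctray [610.1 192.2  42.4] err 1.8
ctray [625.1 126.3  34.1] err 1.9
ctray [438.5  90.6  38.9] err 1.5
ctray [424.9 159.1  39.4] err 0.7
[116.05288462 213.73317308] 416
plhandle [499.9 268.8 169.1] err 0.1
plhandle [544.6  38.5  90.6] err 0.2
wood [ 559.7 -246.8    9.1] err 0.2
wood [ 561.2 -366.7   14.8] err 1.1
wood [ 362.6 -365.9   16.3] err 1.2
wood [ 362.7 -249.    10.2] err 2.6
mat [611.3 -68.    4.8] err 2.3
mat [ 611.4 -184.8    7.3] err 1.4
mat [ 412.7 -185.6    4.9] err 2.8
mat [411.9 -66.9   3.8] err 1.9
```

Measured tops: sockets about z 46, handle top 91, plunger 169. The handle is 105.4 mm from the tray centre and the plunger is 130 mm along the axis, both as the text says. Press centre is (524.6,142) with yaw +11°; wooden tray centre is (461.5,-307) with yaw 0. Now I'll move over to the sockets.

```bash
python3 -m pendant '[{"xyz":[1,-0.56,0],"twist":0.238},{"xyz":[1,-0.56,0],"twist":0.238},{"xyz":[1,-0.56,0],"twist":0.238},{"xyz":[1,-0.56,0],"twist":0.238}]' 60
python3 -m pendant '[{"xyz":[0.75,-0.9,0],"twist":0},{"xyz":[0.75,-0.9,0],"twist":0},{"xyz":[0.75,-0.9,0],"twist":0}]'
python3 -m pendant '[{"xyz":[0.75,-0.9,0],"twist":0},{"xyz":[0.75,-0.9,0],"twist":0},{"xyz":[0.75,-0.9,0],"twist":0}]'
cat > find.py <<'E'
from h import *
import sys
# sockets: dark core inside white ring, in top view, on top planes given
def sockets(im,ci,z):
    c=im.astype(int); mx=c.max(2);mn=c.min(2)
    white=((mn>150)&(mx-mn<50)).astype(np.uint8)
    cnt,h=cv2.findContours(white,cv2.RETR_CCOMP,cv2.CHAIN_APPROX_NONE); o=[]
    for k,q in enumerate(cnt):
        if h[0][k][3]>=0 and 25<cv2.contourArea(q)<130:
            m=cv2.moments(q); o.append((m['m10']/m['m00'],m['m01']/m['m00']))
    return [(np.round(p,1).tolist(),(onplane(ci,[p],z)[0,:2]*1000).round(1).tolist()) for p in o]
if __name__=='__main__':
    im,ci=snap('top',sys.argv[2] if len(sys.argv)>2 else None)
    for s in sockets(im,ci,float(sys.argv[1])):print(s)
E
python3 find.py 0.043
```

```text
time_s: 0.55
tool_pos: [0.3089, -0.4483, 0.2177]
eef_rot: [[1.0, 0.001, 0.0], [0.001, -1.0, 0.003], [0.0, -0.003, -1.0]]
ft_force: [-0.9, -0.5, -0.3]
grip_width: 0.0656
time_s: 0.85
tool_pos: [0.3992, -0.3392, 0.2179]
eef_rot: [[1.0, 0.001, 0.0], [0.001, -1.0, 0.003], [0.0, -0.003, -1.0]]
ft_force: [1.4, -0.7, 0.1]
grip_width: 0.0599
time_s: 1.15
tool_pos: [0.4901, -0.2295, 0.2182]
eef_rot: [[1.0, 0.003, 0.001], [0.003, -1.0, 0.003], [0.001, -0.003, -1.0]]
ft_force: [0.5, -1.3, -0.5]
grip_width: 0.0599
([315.9, 218.6], [508.3, -149.2])
([305.4, 189.3], [574.3, -124.3])
([175.8, 171.0], [608.7, 172.8])
```

```bash
python3 -m pendant '[{"xyz":[0.7,-0.875,0.3],"twist":0},{"xyz":[0.7,-0.875,0.6],"twist":0},{"xyz":[0.7,-0.875,0.8],"twist":0},{"xyz":[0.7,-0.875,0.8],"twist":0},{"xyz":[0.7,-0.875,0.8],"twist":0}]' 60
sed -i 's/mn>150)&(mx-mn<50/mn>125)\&(mx-mn<60/' find.py
python3 - <<'E'
from find import *
for n in('top','wrist'):
    im,ci=snap(n,n+'1.png'); s=sockets(im,ci,.043); print(n,s)
E
```

```text
time_s: 1.7
tool_pos: [0.5749, -0.1168, 0.1183]
eef_rot: [[1.0, 0.009, -0.005], [0.009, -1.0, 0.008], [-0.004, -0.008, -1.0]]
ft_force: [-1.6, 0.1, -0.0]
grip_width: 0.0601
top [([305.6, 244.3], [449.8, -127.1])]
wrist []
```

View pics/wrist1.png

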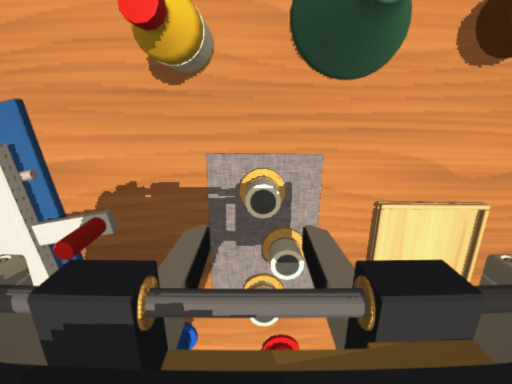

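Wrist view: socket A's top is at (263,201) and B's at (287,264), with C partly behind the gripper. I'll cross-check these against the top view.

```bash
python3 - <<'E'
from h import *
cw=vision.camera_info('wrist');ct=vision.camera_info('top')
c1,d1=ray(cw,[(263,201),(287,264)]);c2,d2=ray(ct,[(305.4,189.2),(315.9,218.6)])
for i in range(2): print(tri(c1,d1[i],c2,d2[i]), onplane(cw,[(263,201),(287,264)],.043)[i])
print(proj(cw,[[.5745,-.1245,.043]]))
E
```

```text
(array([ 0.57462992, -0.12509789,  0.04042693]), np.float64(0.0014666721094250084)) [ 0.57539212 -0.12576639  0.043     ]
(array([ 0.50843225, -0.15009865,  0.04085434]), np.float64(0.0013866005626314707)) [ 0.50971116 -0.15053007  0.043     ]
[[261.61329727 201.90632514]]
```

Heights agree (tops at 41–46 mm against the expected 43). Descend on A, grip, lift.

```bash
python3 -m pendant '[{"xyz":[0,0.068,0],"twist":0},{"xyz":[0,0.068,0.3],"twist":0},{"xyz":[0,0.068,0.6],"twist":0},{"xyz":[0,0.068,0.85],"twist":0},{"xyz":[0,0.068,0.85],"twist":0},{"xyz":[0,0.068,0.85],"twist":0}]' 60
python3 -m pendant '[{"xyz":[0,0,0],"twist":0},{"xyz":[0,0,0],"twist":0},{"xyz":[0,0,0],"twist":0},{"xyz":[0,0,0],"twist":0},{"xyz":[0,0,0],"twist":0},{"xyz":[0,0,0],"twist":0}]' 28
python3 -m pendant '[{"xyz":[0,0,-0.2],"twist":0},{"xyz":[0,0,-0.5],"twist":0},{"xyz":[0,0,-0.8],"twist":0},{"xyz":[0,0,-1],"twist":0},{"xyz":[0,0,-1],"twist":0}]'
```

```text
time_s: 2.4
tool_pos: [0.5767, -0.1287, 0.0221]
eef_rot: [[1.0, 0.005, 0.002], [0.005, -1.0, 0.005], [0.002, -0.005, -1.0]]
ft_force: [0.9, -0.2, 1.1]
grip_width: 0.0598
time_s: 3.0
tool_pos: [0.5777, -0.1288, 0.0234]
eef_rot: [[1.0, 0.006, 0.004], [0.006, -1.0, 0.005], [0.004, -0.005, -1.0]]
ft_force: [-0.9, 0.4, 6.4]
grip_width: 0.0337
time_s: 3.5
tool_pos: [0.5799, -0.1301, 0.1482]
eef_rot: [[1.0, 0.006, 0.011], [0.006, -1.0, 0.002], [0.011, -0.002, -1.0]]
ft_force: [-0.5, 0.1, -0.1]
grip_width: 0.0335
```

The TCP lagged 6 mm high, so the grip is near the socket's top rim. I'll set it down and regrasp lower, with more settling rows.

```bash
python3 -m pendant '[{"xyz":[0,0,0.4],"twist":0},{"xyz":[0,0,0.7],"twist":0},{"xyz":[0,0,0.9],"twist":0},{"xyz":[0,0,0.9],"twist":0},{"xyz":[0,0,0.9],"twist":0},{"xyz":[0,0,0.9],"twist":0}]'
python3 -m pendant '[{"xyz":[0,0,0.05],"twist":0},{"xyz":[0,0,0.1],"twist":0},{"xyz":[0,0,0.11],"twist":0},{"xyz":[0,0,0.11],"twist":0},{"xyz":[0,0,0.11],"twist":0}]'
```

```text
time_s: 4.1
tool_pos: [0.5822, -0.1303, 0.0417]
eef_rot: [[1.0, 0.006, 0.013], [0.006, -1.0, 0.002], [0.013, -0.001, -1.0]]
ft_force: [-0.2, -1.0, -0.8]
grip_width: 0.0335
time_s: 4.6
tool_pos: [0.5824, -0.1302, 0.0286]
eef_rot: [[1.0, 0.006, 0.013], [0.006, -1.0, 0.002], [0.013, -0.001, -1.0]]
ft_force: [0.6, 0.5, -1.6]
grip_width: 0.0337
```

```bash
python3 -m pendant '[{"xyz":[0,0,0.02],"twist":0},{"xyz":[0,0,0.04],"twist":0},{"xyz":[0,0,0.042],"twist":0},{"xyz":[0,0,0.042],"twist":0}]'
python3 -m pendant '[{"xyz":[0,0,0],"twist":0},{"xyz":[0,0,0],"twist":0},{"xyz":[0,0,0],"twist":0},{"xyz":[0,0,0.03],"twist":0},{"xyz":[0,0,0.06],"twist":0},{"xyz":[0,0,0.06],"twist":0},{"xyz":[0,0,0.06],"twist":0}]' 60
python3 -m pendant '[{"xyz":[0,0,0],"twist":0},{"xyz":[0,0,0],"twist":0},{"xyz":[0,0,0],"twist":0},{"xyz":[0,0,0],"twist":0},{"xyz":[0,0,0],"twist":0},{"xyz":[0,0,0],"twist":0}]' 28
```

```text
time_s: 5.0
tool_pos: [0.5825, -0.1303, 0.0236]
eef_rot: [[1.0, 0.006, 0.013], [0.006, -1.0, 0.001], [0.013, -0.001, -1.0]]
ft_force: [0.8, 0.0, -1.0]
grip_width: 0.0335
time_s: 5.7
tool_pos: [0.5824, -0.1302, 0.0161]
eef_rot: [[1.0, 0.006, 0.012], [0.006, -1.0, 0.002], [0.012, -0.002, -1.0]]
ft_force: [0.5, -0.2, 0.7]
grip_width: 0.06
time_s: 6.3
tool_pos: [0.5824, -0.1302, 0.0162]
eef_rot: [[1.0, 0.006, 0.013], [0.006, -1.0, 0.002], [0.013, -0.002, -1.0]]
ft_force: [0.8, 0.4, 1.1]
grip_width: 0.0337
```

```bash
python3 -m pendant '[{"xyz":[0,0,-0.3],"twist":0},{"xyz":[0,0,-0.7],"twist":0},{"xyz":[0,0,-1],"twist":0},{"xyz":[0,0,-1],"twist":0},{"xyz":[0,0,-1],"twist":0},{"xyz":[0,0,-1],"twist":0}]'
python3 -m pendant '[{"xyz":[0,-0.3,-0.1],"twist":0},{"xyz":[0,-0.6,-0.1],"twist":0},{"xyz":[0,-0.9,-0.1],"twist":0},{"xyz":[0,-1,-0.1],"twist":0},{"xyz":[0,-1,-0.1],"twist":0},{"xyz":[0,-1,-0.1],"twist":0}]'
python3 -m pendant '[{"xyz":[0,-0.3,0],"twist":-0.04},{"xyz":[0,-0.6,0],"twist":-0.08},{"xyz":[0,-0.9,0],"twist":-0.122},{"xyz":[0,-1,0],"twist":-0.122},{"xyz":[0,-1,0],"twist":-0.122},{"xyz":[0,-1,0],"twist":-0.122},{"xyz":[0,-1,0],"twist":-0.122}]'
```

```text
time_s: 6.9
tool_pos: [0.5798, -0.13, 0.1342]
eef_rot: [[1.0, 0.006, 0.01], [0.006, -1.0, 0.002], [0.01, -0.002, -1.0]]
ft_force: [-0.6, 0.5, -0.6]
grip_width: 0.0336
time_s: 7.5
tool_pos: [0.5783, -0.0107, 0.1453]
eef_rot: [[1.0, 0.007, 0.008], [0.007, -1.0, 0.002], [0.008, -0.002, -1.0]]
ft_force: [0.1, 0.1, -0.9]
grip_width: 0.0343
time_s: 8.2
tool_pos: [0.5777, 0.1074, 0.1454]
eef_rot: [[0.981, 0.195, 0.008], [0.195, -0.981, 0.001], [0.008, 0.0, -1.0]]
ft_force: [-0.2, -0.1, -0.6]
grip_width: 0.0334
```

```bash
cat > go.py <<'E'
# shares for going from the present pose to target x y z (mm), yaw (deg)
from h import *
import sys
t=np.array(list(map(float,sys.argv[1:4]))); s=sensors.state(); R=np.array(s['eef_rot']); p=np.array(s['tool_pos'])*1000
yaw=np.degrees(np.arctan2(R[1,0],R[0,0])); g=R.T@(t-p)/120
tw=(yaw-float(sys.argv[4]))/90 if len(sys.argv)>4 else 0
print('pos',p.round(1),'yaw',yaw.round(2),'share',g.round(3),'twist',round(tw,3),'f',np.round(s['ft_force'],1),'w',round(s['grip_width']*1000,1),'t',s['time_s'],'tiltx,y',R[2,:2].round(3))
E
python3 go.py 583.9 151.4 46 11
```

```text
pos [577.7 107.4 145.4] yaw 11.22 share [ 0.115 -0.349  0.829] twist 0.002 f [-0.2 -0.1 -0.6] w 33.4 t 8.2 tiltx,y [0.008 0.   ]
```

```bash
python3 -m pendant '[{"xyz":[0.115,-0.35,0],"twist":0},{"xyz":[0.115,-0.35,0],"twist":0},{"xyz":[0.115,-0.35,0.3],"twist":0},{"xyz":[0.115,-0.35,0.6],"twist":0},{"xyz":[0.115,-0.35,0.75],"twist":0},{"xyz":[0.115,-0.35,0.75],"twist":0},{"xyz":[0.115,-0.35,0.75],"twist":0}]'
python3 go.py 583.9 151.4 46
python3 - <<'E'
from h import *
a,_=snap('top');b,_=snap('scene')
A=cv2.resize(a[140:300,90:290],None,fx=2,fy=2);B=cv2.resize(b[110:270,200:400],None,fx=2,fy=2)
cv2.imwrite('pics/p1.png',cv2.cvtColor(np.hstack([A,B]),cv2.COLOR_RGB2BGR))
E
```

```text
time_s: 8.9
tool_pos: [0.5839, 0.1504, 0.0558]
eef_rot: [[0.981, 0.193, 0.007], [0.193, -0.981, 0.001], [0.007, 0.0, -1.0]]
ft_force: [-0.4, 0.1, -0.9]
grip_width: 0.0338
pos [583.9 150.4  55.8] yaw 11.15 share [ 0.001 -0.008  0.082] twist 0 f [-0.4  0.1 -0.9] w 33.8 t 8.9 tiltx,y [0.007 0.   ]
```

View pics/p1.png

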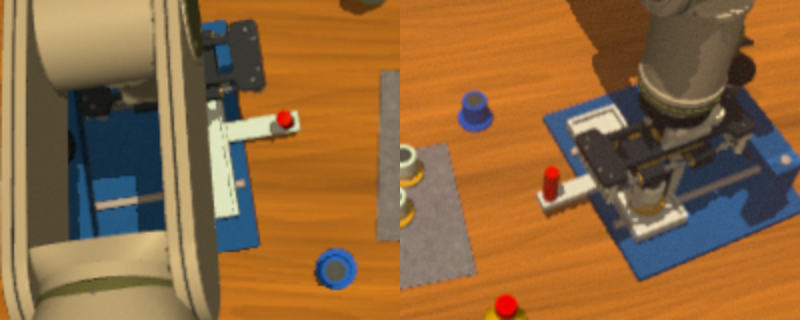

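The scene half shows the socket over the far-x end of the carriage tray, with the gripper clear of the bridge. Lower it and release.

```bash
python3 -m pendant '[{"xyz":[0,0,0.03],"twist":0},{"xyz":[0,0,0.06],"twist":0},{"xyz":[0,0,0.084],"twist":0},{"xyz":[0,0,0.084],"twist":0},{"xyz":[0,0,0.084],"twist":0}]'
python3 -m pendant '[{"xyz":[0,0,0],"twist":0},{"xyz":[0,0,0],"twist":0},{"xyz":[0,0,0],"twist":0},{"xyz":[0,0,0],"twist":0}]' 46
python3 -m pendant '[{"xyz":[0,0,-0.2],"twist":0},{"xyz":[0,0,-0.5],"twist":0},{"xyz":[0,0,-0.9],"twist":0},{"xyz":[0,0,-0.9],"twist":0},{"xyz":[0,0,-0.9],"twist":0},{"xyz":[0,0,-0.9],"twist":0}]'
python3 go.py 508.4 -149.6 150 0
```

```text
time_s: 9.5
tool_pos: [0.5852, 0.1511, 0.0473]
eef_rot: [[0.981, 0.194, 0.01], [0.194, -0.981, 0.002], [0.01, 0.0, -1.0]]
ft_force: [0.4, -0.2, -1.7]
grip_width: 0.0337
time_s: 9.9
tool_pos: [0.5853, 0.1512, 0.0475]
eef_rot: [[0.981, 0.194, 0.011], [0.194, -0.981, 0.002], [0.011, 0.0, -1.0]]
ft_force: [-0.2, -0.4, -0.5]
grip_width: 0.046
time_s: 10.5
tool_pos: [0.5836, 0.1509, 0.1544]
eef_rot: [[0.981, 0.194, 0.009], [0.194, -0.981, 0.002], [0.009, 0.0, -1.0]]
ft_force: [-0.4, -0.5, -0.1]
grip_width: 0.0459
pos [583.6 150.9 154.4] yaw 11.19 share [-1.101  2.335  0.027] twist 0.124 f [-0.4 -0.5 -0.1] w 45.9 t 10.5 tiltx,y [0.009 0.   ]
```

```bash
python3 -m pendant '[{"xyz":[-0.2,0.4,0],"twist":0},{"xyz":[-0.37,0.8,0],"twist":0},{"xyz":[-0.37,0.8,0],"twist":0},{"xyz":[-0.37,0.8,0],"twist":0}]' 60
python3 -m pendant '[{"xyz":[-0.2,0.4,0],"twist":0},{"xyz":[-0.37,0.8,0],"twist":0},{"xyz":[-0.37,0.8,0],"twist":0},{"xyz":[-0.37,0.8,0],"twist":0}]'
python3 -m pendant '[{"xyz":[-0.2,0.4,0],"twist":0.06},{"xyz":[-0.36,0.73,0],"twist":0.124},{"xyz":[-0.36,0.73,0],"twist":0.124},{"xyz":[-0.36,0.73,0],"twist":0.124},{"xyz":[-0.36,0.73,0],"twist":0.124}]'
python3 find.py 0.043; python3 find.py 0.072 top2.png
python3 go.py 508.4 -149.6 16 0
```

```text
time_s: 10.9
tool_pos: [0.5574, 0.0467, 0.1523]
eef_rot: [[0.982, 0.191, 0.006], [0.191, -0.982, 0.002], [0.006, -0.0, -1.0]]
ft_force: [-0.2, 0.7, -0.3]
grip_width: 0.0598
time_s: 11.3
tool_pos: [0.532, -0.0561, 0.1512]
eef_rot: [[0.982, 0.189, 0.005], [0.189, -0.982, 0.002], [0.006, -0.001, -1.0]]
ft_force: [-0.5, -0.2, -0.6]
grip_width: 0.0604
time_s: 11.8
tool_pos: [0.5068, -0.1482, 0.1506]
eef_rot: [[1.0, -0.002, 0.005], [-0.002, -1.0, 0.003], [0.005, -0.003, -1.0]]
ft_force: [-0.6, -0.1, -0.3]
grip_width: 0.0599
([182.8, 181.4], [585.1, 155.5])
([182.8, 181.4], [581.6, 150.4])
pos [ 506.8 -148.4  150.7] yaw -0.07 share [0.008 0.014 1.123] twist -0.001 f [ 1.  -0.5  0.4] w 59.9 t 11.9 tiltx,y [ 0.005 -0.003]
```

```bash
python3 - <<'E'
from find import *
im,ci=snap('scene','scene2.png')
print(sockets(im,ci,.043)); print(proj(ci,[[.508,-.149,.043],[.45,-.127,.043]]))
E
```

```text
[([324.3, 203.1], [562.3, 160.1]), ([79.9, 38.6], [-337.1, -475.0]), ([314.6, 9.7], [-321.9, 436.8])]
[[195.92951161 208.4955309 ]
 [201.31398144 187.97803693]]
```

```bash
python3 -m pendant '[{"xyz":[0.01,0.01,0.3],"twist":0},{"xyz":[0.01,0.01,0.6],"twist":0},{"xyz":[0.01,0.01,0.8],"twist":0},{"xyz":[0.01,0.01,0.8],"twist":0},{"xyz":[0.01,0.01,0.8],"twist":0},{"xyz":[0.01,0.01,0.8],"twist":0}]'
python3 - <<'E'
from h import *
a,_=snap('wrist');b,_=snap('scene')
B=cv2.resize(b[140:260,140:270],(520,480));A=cv2.resize(a[100:384,150:370],(280,360));A=cv2.copyMakeBorder(A,0,120,0,0,0)
cv2.imwrite('pics/p2.png',cv2.cvtColor(np.hstack([A,B]),cv2.COLOR_RGB2BGR))
E
python3 go.py 508.4 -149.6 15 0
```

```text
time_s: 12.55
tool_pos: [0.5099, -0.1497, 0.0568]
eef_rot: [[1.0, -0.001, 0.008], [-0.001, -1.0, 0.002], [0.008, -0.002, -1.0]]
ft_force: [-0.5, -0.5, -0.1]
grip_width: 0.0598
pos [ 510.  -150.    56.9] yaw -0.06 share [-0.016 -0.002  0.349] twist -0.001 f [0.2 0.1 0.4] w 59.8 t 12.65 tiltx,y [ 0.008 -0.002]
```

View pics/p2.png

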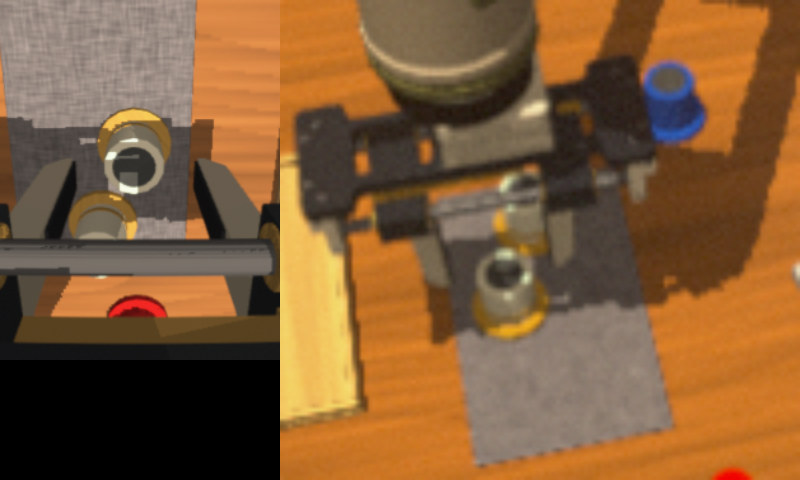

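B stands between the jaws and C is just behind it (scene crop at (523,215)). Descend and grip.

```bash
python3 -m pendant '[{"xyz":[-0.02,0,0.15],"twist":0},{"xyz":[-0.02,0,0.35],"twist":0},{"xyz":[-0.02,0,0.35],"twist":0},{"xyz":[-0.02,0,0.35],"twist":0},{"xyz":[-0.02,0,0.35],"twist":0}]'
python3 -m pendant '[{"xyz":[0,0,0],"twist":0},{"xyz":[0,0,0],"twist":0},{"xyz":[0,0,0],"twist":0},{"xyz":[0,0,0],"twist":0},{"xyz":[0,0,0],"twist":0},{"xyz":[0,0,0],"twist":0}]' 28
python3 -m pendant '[{"xyz":[0,0,-0.3],"twist":0},{"xyz":[0,0,-0.7],"twist":0},{"xyz":[0,0,-1],"twist":0},{"xyz":[0,0,-1],"twist":0},{"xyz":[0,0,-1],"twist":0},{"xyz":[0,0,-1],"twist":0}]'
python3 go.py 525 140 150 11
```

```text
time_s: 13.15
tool_pos: [0.5091, -0.1503, 0.0166]
eef_rot: [[1.0, -0.001, 0.011], [-0.001, -1.0, 0.001], [0.011, -0.001, -1.0]]
ft_force: [0.6, 0.1, -0.8]
grip_width: 0.0598
time_s: 13.75
tool_pos: [0.5093, -0.1504, 0.0169]
eef_rot: [[1.0, -0.001, 0.011], [-0.001, -1.0, 0.001], [0.011, -0.001, -1.0]]
ft_force: [-0.9, 1.0, 3.9]
grip_width: 0.0336
time_s: 14.35
tool_pos: [0.5068, -0.15, 0.135]
eef_rot: [[1.0, -0.001, 0.008], [-0.001, -1.0, 0.002], [0.008, -0.002, -1.0]]
ft_force: [-0.4, 0.1, -1.4]
grip_width: 0.033
pos [ 506.8 -150.   135. ] yaw -0.06 share [ 0.15  -2.417 -0.12 ] twist -0.123 f [-0.4  0.1 -1.4] w 33.0 t 14.35 tiltx,y [ 0.008 -0.002]
```

```bash
python3 -m pendant '[{"xyz":[0,-0.4,-0.12],"twist":0},{"xyz":[0.05,-0.8,-0.12],"twist":0},{"xyz":[0.05,-0.8,-0.12],"twist":0},{"xyz":[0.05,-0.8,-0.12],"twist":0}]'
python3 -m pendant '[{"xyz":[0,-0.4,0],"twist":0},{"xyz":[0.05,-0.8,0],"twist":0},{"xyz":[0.05,-0.8,0],"twist":0},{"xyz":[0.05,-0.8,0],"twist":0}]'
python3 -m pendant '[{"xyz":[0,-0.4,0],"twist":-0.06},{"xyz":[0.05,-0.8,0],"twist":-0.123},{"xyz":[0.05,-0.8,0],"twist":-0.123},{"xyz":[0.05,-0.8,0],"twist":-0.123},{"xyz":[0.05,-0.8,0],"twist":-0.123}]'
python3 go.py 525 140 46 11
```

```text
time_s: 14.75
tool_pos: [0.5116, -0.0528, 0.1475]
eef_rot: [[1.0, 0.002, 0.005], [0.002, -1.0, 0.002], [0.005, -0.002, -1.0]]
ft_force: [-0.7, -0.3, -2.1]
grip_width: 0.0337
time_s: 15.15
tool_pos: [0.5168, 0.0429, 0.1464]
eef_rot: [[1.0, 0.003, 0.002], [0.003, -1.0, 0.001], [0.002, -0.001, -1.0]]
ft_force: [0.1, -0.7, -1.0]
grip_width: 0.0333
time_s: 15.65
tool_pos: [0.5225, 0.1368, 0.146]
eef_rot: [[0.981, 0.193, 0.001], [0.193, -0.981, 0.0], [0.002, -0.0, -1.0]]
ft_force: [0.6, 0.1, -0.8]
grip_width: 0.0334
pos [522.5 136.8 146. ] yaw 11.1 share [ 0.024 -0.022  0.833] twist 0.001 f [ 0.6  0.1 -0.8] w 33.4 t 15.65 tiltx,y [ 0.002 -0.   ]
```

```bash
python3 -m pendant '[{"xyz":[0.024,-0.022,0.2],"twist":0},{"xyz":[0.024,-0.022,0.5],"twist":0},{"xyz":[0.024,-0.022,0.75],"twist":0},{"xyz":[0.024,-0.022,0.75],"twist":0},{"xyz":[0.024,-0.022,0.75],"twist":0},{"xyz":[0.024,-0.022,0.75],"twist":0}]'
python3 go.py 525 140 46 11
python3 -m pendant '[{"xyz":[0,0,0.04],"twist":0},{"xyz":[0,0,0.08],"twist":0},{"xyz":[0,0,0.092],"twist":0},{"xyz":[0,0,0.092],"twist":0},{"xyz":[0,0,0.092],"twist":0}]'
```

```text
time_s: 16.25
tool_pos: [0.5266, 0.1394, 0.0582]
eef_rot: [[0.982, 0.191, 0.005], [0.191, -0.982, 0.001], [0.005, 0.0, -1.0]]
ft_force: [-0.2, 0.5, -0.3]
grip_width: 0.0334
pos [526.6 139.4  58.2] yaw 11.03 share [-0.013 -0.007  0.102] twist 0.0 f [-0.2  0.5 -0.3] w 33.4 t 16.25 tiltx,y [0.005 0.   ]
time_s: 16.75
tool_pos: [0.5266, 0.1396, 0.0471]
eef_rot: [[0.981, 0.191, 0.004], [0.191, -0.981, 0.001], [0.004, -0.0, -1.0]]
ft_force: [-0.0, -0.8, -1.2]
grip_width: 0.0339
```

Now release, lift, and head for C at (449.8,-127.1).

```bash
python3 -m pendant '[{"xyz":[0,0,0],"twist":0},{"xyz":[0,0,0],"twist":0},{"xyz":[0,0,0],"twist":0},{"xyz":[0,0,0],"twist":0}]' 46
python3 -m pendant '[{"xyz":[0,0,-0.2],"twist":0},{"xyz":[0,0,-0.5],"twist":0},{"xyz":[0,0,-0.9],"twist":0},{"xyz":[0,0,-0.9],"twist":0},{"xyz":[0,0,-0.9],"twist":0},{"xyz":[0,0,-0.9],"twist":0}]'
python3 go.py 449.8 -127.1 150 0
```

```text
time_s: 17.15
tool_pos: [0.5267, 0.1396, 0.0473]
eef_rot: [[0.981, 0.191, 0.005], [0.191, -0.981, 0.001], [0.005, 0.0, -1.0]]
ft_force: [-0.9, -0.2, 0.7]
grip_width: 0.0459
time_s: 17.75
tool_pos: [0.5254, 0.1394, 0.1541]
eef_rot: [[0.981, 0.192, 0.003], [0.192, -0.981, 0.001], [0.003, -0.0, -1.0]]
ft_force: [0.6, 0.5, 0.2]
grip_width: 0.0466
pos [525.4 139.4 154.1] yaw 11.04 share [-1.044  2.059  0.031] twist 0.123 f [0.6 0.5 0.2] w 46.6 t 17.75 tiltx,y [ 0.003 -0.   ]
```

```bash
python3 -m pendant '[{"xyz":[-0.2,0.4,0],"twist":0},{"xyz":[-0.35,0.7,0],"twist":0},{"xyz":[-0.35,0.7,0],"twist":0},{"xyz":[-0.35,0.7,0],"twist":0}]' 60
python3 -m pendant '[{"xyz":[-0.2,0.4,0],"twist":0},{"xyz":[-0.35,0.7,0],"twist":0},{"xyz":[-0.35,0.7,0],"twist":0},{"xyz":[-0.35,0.7,0],"twist":0}]'
python3 - <<'E'
from find import *
for n in ('top','scene'):
    im,ci=snap(n,n+'3.png'); print(n,sockets(im,ci,.043),sockets(im,ci,.072))
E
python3 -m pendant '[{"xyz":[-0.2,0.4,0],"twist":0.06},{"xyz":[-0.345,0.66,0],"twist":0.123},{"xyz":[-0.345,0.66,0],"twist":0.123},{"xyz":[-0.345,0.66,0],"twist":0.123},{"xyz":[-0.345,0.66,0],"twist":0.123}]'
python3 go.py 449.8 -127.1 60 0
```

```text
time_s: 18.15
tool_pos: [0.4992, 0.0481, 0.1523]
eef_rot: [[0.982, 0.189, 0.0], [0.189, -0.982, 0.001], [0.0, -0.001, -1.0]]
ft_force: [-1.1, -0.1, 0.6]
grip_width: 0.06
time_s: 18.55
tool_pos: [0.4737, -0.042, 0.1514]
eef_rot: [[0.982, 0.188, -0.001], [0.188, -0.982, 0.002], [-0.0, -0.002, -1.0]]
ft_force: [-0.4, 0.5, -0.5]
grip_width: 0.0601
top [([186.7, 206.6], [527.6, 144.2]), ([182.7, 181.3], [585.2, 155.8])] [([186.7, 206.6], [525.5, 139.4]), ([182.7, 181.3], [581.7, 150.7])]
scene [([201.0, 187.1], [447.2, -127.4]), ([324.3, 203.1], [562.3, 160.1]), ([312.7, 185.2], [503.7, 149.3]), ([96.0, 38.1], [-320.8, -413.2]), ([5.4, 31.0], [-513.9, -803.5]), ([98.2, 21.5], [-442.6, -409.9])] [([201.0, 187.1], [468.8, -127.6]), ([324.3, 203.1], [579.7, 149.2]), ([312.7, 185.2], [523.3, 138.8]), ([96.0, 38.1], [-270.7, -402.9]), ([5.4, 31.0], [-456.6, -778.7]), ([98.2, 21.5], [-388.0, -399.7])]
time_s: 19.15
tool_pos: [0.449, -0.1251, 0.1514]
eef_rot: [[1.0, 0.001, -0.0], [0.001, -1.0, 0.002], [-0.0, -0.002, -1.0]]
ft_force: [0.0, 0.0, 0.4]
grip_width: 0.0599
pos [ 449.  -125.1  151.4] yaw 0.04 share [0.007 0.018 0.762] twist 0.0 f [0.  0.  0.4] w 59.9 t 19.15 tiltx,y [-0.    -0.002]
```

C hasn't moved (scene (201,187)). A and B stand on the carriage, tops consistent with z=72.

```bash
python3 -m pendant '[{"xyz":[0.007,0.018,0.3],"twist":0},{"xyz":[0.007,0.018,0.6],"twist":0},{"xyz":[0.007,0.018,0.8],"twist":0},{"xyz":[0.007,0.018,0.8],"twist":0},{"xyz":[0.007,0.018,0.8],"twist":0},{"xyz":[0.007,0.018,0.8],"twist":0}]'
python3 -m pendant '[{"xyz":[-0.01,0,0.15],"twist":0},{"xyz":[-0.01,0,0.35],"twist":0},{"xyz":[-0.01,0,0.35],"twist":0},{"xyz":[-0.01,0,0.35],"twist":0},{"xyz":[-0.01,0,0.35],"twist":0}]'
python3 -m pendant '[{"xyz":[0,0,0],"twist":0},{"xyz":[0,0,0],"twist":0},{"xyz":[0,0,0],"twist":0},{"xyz":[0,0,0],"twist":0},{"xyz":[0,0,0],"twist":0},{"xyz":[0,0,0],"twist":0}]' 28
python3 -m pendant '[{"xyz":[0,0,-0.3],"twist":0},{"xyz":[0,0,-0.7],"twist":0},{"xyz":[0,0,-1],"twist":0},{"xyz":[0,0,-1],"twist":0},{"xyz":[0,0,-1],"twist":0},{"xyz":[0,0,-1],"twist":0}]'
python3 go.py 466 128.6 150 11
```

```text
time_s: 19.75
tool_pos: [0.4513, -0.127, 0.0573]
eef_rot: [[1.0, 0.002, 0.002], [0.002, -1.0, 0.001], [0.002, -0.001, -1.0]]
ft_force: [-0.2, -0.3, -0.8]
grip_width: 0.0602
time_s: 20.25
tool_pos: [0.4516, -0.1274, 0.0172]
eef_rot: [[1.0, 0.002, 0.005], [0.002, -1.0, 0.0], [0.005, -0.0, -1.0]]
ft_force: [0.2, -0.4, 0.0]
grip_width: 0.06
time_s: 20.85
tool_pos: [0.4518, -0.1275, 0.0175]
eef_rot: [[1.0, 0.002, 0.005], [0.002, -1.0, 0.0], [0.005, -0.0, -1.0]]
ft_force: [-1.3, -0.1, 4.2]
grip_width: 0.0335
time_s: 21.45
tool_pos: [0.4501, -0.1271, 0.1357]
eef_rot: [[1.0, 0.002, 0.002], [0.002, -1.0, 0.001], [0.002, -0.001, -1.0]]
ft_force: [-0.6, 0.5, -0.7]
grip_width: 0.0334
pos [ 450.1 -127.1  135.7] yaw 0.12 share [ 0.137 -2.131 -0.116] twist -0.121 f [-0.6  0.5 -0.7] w 33.4 t 21.45 tiltx,y [ 0.002 -0.001]
```

```bash
python3 -m pendant '[{"xyz":[0,-0.4,-0.12],"twist":0},{"xyz":[0.05,-0.71,-0.12],"twist":0},{"xyz":[0.05,-0.71,-0.12],"twist":0},{"xyz":[0.05,-0.71,-0.12],"twist":0}]'
python3 -m pendant '[{"xyz":[0,-0.4,0],"twist":0},{"xyz":[0.05,-0.71,0],"twist":0},{"xyz":[0.05,-0.71,0],"twist":0},{"xyz":[0.05,-0.71,0],"twist":0}]'
python3 -m pendant '[{"xyz":[0,-0.4,0],"twist":-0.06},{"xyz":[0.05,-0.7,0],"twist":-0.121},{"xyz":[0.05,-0.7,0],"twist":-0.121},{"xyz":[0.05,-0.7,0],"twist":-0.121},{"xyz":[0.05,-0.7,0],"twist":-0.121}]'
python3 go.py 466 128.6 60 11
```

```text
time_s: 21.85
tool_pos: [0.4548, -0.0412, 0.1484]
eef_rot: [[1.0, 0.005, -0.001], [0.005, -1.0, 0.002], [-0.001, -0.002, -1.0]]
ft_force: [-0.3, -0.3, -0.4]
grip_width: 0.0332
time_s: 22.25
tool_pos: [0.4598, 0.0434, 0.1474]
eef_rot: [[1.0, 0.006, -0.003], [0.006, -1.0, 0.001], [-0.003, -0.001, -1.0]]
ft_force: [-0.4, -1.1, -0.6]
grip_width: 0.0331
time_s: 22.75
tool_pos: [0.4653, 0.1257, 0.147]
eef_rot: [[0.981, 0.192, -0.004], [0.192, -0.981, 0.0], [-0.004, -0.001, -1.0]]
ft_force: [0.2, 0.1, -0.4]
grip_width: 0.0334
pos [465.3 125.7 147. ] yaw 11.06 share [ 0.013 -0.022  0.725] twist 0.001 f [ 0.2  0.1 -0.4] w 33.4 t 22.75 tiltx,y [-0.004 -0.001]
```

```bash
python3 -m pendant '[{"xyz":[0.013,-0.022,0.2],"twist":0},{"xyz":[0.013,-0.022,0.5],"twist":0},{"xyz":[0.013,-0.022,0.74],"twist":0},{"xyz":[0.013,-0.022,0.74],"twist":0},{"xyz":[0.013,-0.022,0.74],"twist":0},{"xyz":[0.013,-0.022,0.74],"twist":0}]'
python3 -m pendant '[{"xyz":[0,0,0.04],"twist":0},{"xyz":[0,0,0.08],"twist":0},{"xyz":[0,0,0.1],"twist":0},{"xyz":[0,0,0.1],"twist":0},{"xyz":[0,0,0.1],"twist":0}]'
python3 go.py 466 128.6 46.5 11
```

```text
time_s: 23.35
tool_pos: [0.4672, 0.1281, 0.0601]
eef_rot: [[0.982, 0.191, -0.002], [0.191, -0.982, 0.0], [-0.002, -0.001, -1.0]]
ft_force: [-0.2, 1.3, -0.4]
grip_width: 0.0335
time_s: 23.85
tool_pos: [0.467, 0.1282, 0.048]
eef_rot: [[0.982, 0.191, -0.002], [0.191, -0.982, 0.0], [-0.002, -0.001, -1.0]]
ft_force: [-0.8, -0.6, -0.9]
grip_width: 0.0336
pos [467.  128.2  48. ] yaw 11.01 share [-0.008 -0.005  0.012] twist 0.0 f [-0.8 -0.6 -0.9] w 33.6 t 23.85 tiltx,y [-0.002 -0.001]
```

```bash
python3 -m pendant '[{"xyz":[0,0,0.012],"twist":0},{"xyz":[0,0,0.012],"twist":0},{"xyz":[0,0,0.012],"twist":0}]'
python3 -m pendant '[{"xyz":[0,0,0],"twist":0},{"xyz":[0,0,0],"twist":0},{"xyz":[0,0,0],"twist":0},{"xyz":[0,0,0],"twist":0}]' 46
python3 -m pendant '[{"xyz":[0,0,-0.2],"twist":0},{"xyz":[0,0,-0.5],"twist":0},{"xyz":[0,0,-0.9],"twist":0},{"xyz":[0,0,-0.9],"twist":0},{"xyz":[0,0,-0.9],"twist":0},{"xyz":[0,0,-0.9],"twist":0}]'
python3 go.py 544.6 38.5 150 101
```

```text
time_s: 24.15
tool_pos: [0.467, 0.1282, 0.0466]
eef_rot: [[0.982, 0.191, -0.002], [0.191, -0.982, 0.0], [-0.002, -0.001, -1.0]]
ft_force: [0.1, -0.5, -0.4]
grip_width: 0.0335
time_s: 24.55
tool_pos: [0.4671, 0.1283, 0.0466]
eef_rot: [[0.982, 0.191, -0.002], [0.191, -0.982, 0.0], [-0.002, -0.001, -1.0]]
ft_force: [-0.6, 0.3, 0.7]
grip_width: 0.0458
time_s: 25.15
tool_pos: [0.4666, 0.1281, 0.1535]
eef_rot: [[0.982, 0.191, -0.003], [0.191, -0.982, -0.0], [-0.003, -0.001, -1.0]]
ft_force: [-0.5, 0.4, -0.6]
grip_width: 0.046
pos [466.6 128.1 153.5] yaw 11.02 share [0.496 0.857 0.027] twist -1.0 f [-0.5  0.4 -0.6] w 46.0 t 25.15 tiltx,y [-0.003 -0.001]
```

```bash
python3 -m pendant '[{"xyz":[0.12,0.2,0],"twist":-0.09},{"xyz":[0.25,0.43,0],"twist":-0.18},{"xyz":[0.37,0.64,0],"twist":-0.27},{"xyz":[0.5,0.86,0],"twist":-0.36},{"xyz":[0.5,0.86,0],"twist":-0.45},{"xyz":[0.5,0.86,0],"twist":-0.54},{"xyz":[0.5,0.86,0],"twist":-0.63},{"xyz":[0.5,0.86,0],"twist":-0.72},{"xyz":[0.5,0.86,0],"twist":-0.72},{"xyz":[0.5,0.86,0],"twist":-0.72}]' 50
python3 -m pendant '[{"xyz":[0,0,0],"twist":-0.09},{"xyz":[0,0,0],"twist":-0.18},{"xyz":[0,0,0],"twist":-0.28},{"xyz":[0,0,0],"twist":-0.28},{"xyz":[0,0,0],"twist":-0.28}]'
python3 go.py 544.6 38.5 60 101
python3 - <<'E'
from find import *
for n in ('top','scene'):
    im,ci=snap(n,n+'4.png'); print(n,sockets(im,ci,.072)); c=im.astype(int)
    m=((c[...,0]>130)&(c[...,1]<60)&(c[...,2]<60)).astype(np.uint8); k,l,st,ce=cv2.connectedComponentsWithStats(m); print([(st[i].tolist(),ce[i].round(1).tolist()) for i in range(1,k) if st[i,4]>15])
E
```

```text
time_s: 26.15
tool_pos: [0.5443, 0.0383, 0.1517]
eef_rot: [[0.249, 0.968, -0.006], [0.968, -0.249, 0.0], [-0.001, -0.006, -1.0]]
ft_force: [-0.1, -0.3, -0.2]
grip_width: 0.0497
time_s: 26.65
tool_pos: [0.544, 0.0383, 0.1513]
eef_rot: [[-0.181, 0.984, -0.007], [0.984, 0.181, 0.0], [0.001, -0.006, -1.0]]
ft_force: [1.7, 0.1, 0.1]
grip_width: 0.0499
pos [544.   38.3 151.3] yaw 100.42 share [-0.     0.01   0.761] twist -0.006 f [1.7 0.1 0.1] w 49.9 t 26.65 tiltx,y [ 0.001 -0.006]
top [([404.7, 123.3], [728.3, -347.0])]
[([272, 117, 10, 10, 76], [276.5, 121.2]), ([304, 274, 20, 21, 177], [314.8, 283.3])]
scene [([95.3, 38.2], [-270.9, -405.4]), ([33.8, 22.5], [-476.1, -663.6]), ([100.1, 20.9], [-389.6, -392.5])]
[([467, 63, 24, 25, 60], [479.0, 74.4]), ([0, 115, 8, 15, 94], [2.9, 121.1]), ([481, 128, 31, 43, 226], [497.3, 148.6]), ([181, 159, 17, 19, 145], [187.6, 170.5]), ([272, 192, 8, 18, 92], [274.7, 199.6]), ([248, 257, 11, 13, 103], [252.6, 262.8])]
```

View pics/scene4.png

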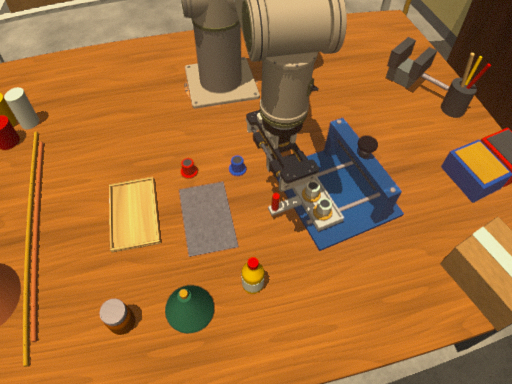

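The scene shows the mat empty and the sockets on the carriage, one behind the gripper. The handle is in place at (275,200). Descend onto the handle and grip it.

```bash
python3 -m pendant '[{"xyz":[0,0.01,0.2],"twist":-0.006},{"xyz":[0,0.01,0.5],"twist":-0.006},{"xyz":[0,0.01,0.8],"twist":-0.006},{"xyz":[0,0.01,0.8],"twist":-0.006},{"xyz":[0,0.01,0.8],"twist":-0.006},{"xyz":[0,0.01,0.8],"twist":-0.006},{"xyz":[0,0.01,0.8],"twist":-0.006}]'
python3 go.py 544.6 38.5 55 101
python3 -m pendant '[{"xyz":[0,0,0],"twist":0},{"xyz":[0,0,0],"twist":0},{"xyz":[0,0,0],"twist":0},{"xyz":[0,0,0],"twist":0},{"xyz":[0,0,0],"twist":0},{"xyz":[0,0,0],"twist":0}]' 10
python3 go.py 544.6 38.5 55 101
```

```text
time_s: 27.45
tool_pos: [0.5467, 0.0385, 0.0581]
eef_rot: [[-0.191, 0.982, -0.002], [0.982, 0.191, -0.0], [0.0, -0.002, -1.0]]
ft_force: [0.3, 0.6, 0.5]
grip_width: 0.0502
pos [546.7  38.5  58.1] yaw 101.01 share [ 0.004 -0.017  0.026] twist 0.0 f [0.3 0.6 0.5] w 50.2 t 27.45 tiltx,y [ 0.    -0.002]
time_s: 28.05
tool_pos: [0.5448, 0.0381, 0.0579]
eef_rot: [[-0.191, 0.982, -0.006], [0.982, 0.191, -0.001], [0.0, -0.006, -1.0]]
ft_force: [-10.2, -3.0, 8.4]
grip_width: 0.0175
pos [544.8  38.1  57.9] yaw 101.01 share [ 0.004 -0.001  0.024] twist 0.0 f [-10.2  -3.    8.4] w 17.5 t 28.05 tiltx,y [ 0.    -0.006]
```

Handle gripped (17.5 mm). Push slowly along tool +x, about 1 mm per row, to break the detent.

```bash
python3 -m pendant '[{"xyz":[0.01,0,0],"twist":0},{"xyz":[0.02,0,0],"twist":0},{"xyz":[0.03,0,0],"twist":0},{"xyz":[0.04,0,0],"twist":0},{"xyz":[0.05,0,0],"twist":0},{"xyz":[0.06,0,0],"twist":0},{"xyz":[0.07,0,0],"twist":0},{"xyz":[0.08,0,0],"twist":0},{"xyz":[0.09,0,0],"twist":0},{"xyz":[0.1,0,0],"twist":0}]'
python3 -m pendant '[{"xyz":[0.02,0,0],"twist":0},{"xyz":[0.04,0,0],"twist":0},{"xyz":[0.06,0,0],"twist":0},{"xyz":[0.08,0,0],"twist":0},{"xyz":[0.1,0,0],"twist":0},{"xyz":[0.12,0,0],"twist":0},{"xyz":[0.14,0,0],"twist":0},{"xyz":[0.16,0,0],"twist":0},{"xyz":[0.18,0,0],"twist":0},{"xyz":[0.2,0,0],"twist":0}]'
```

```text
time_s: 29.05
tool_pos: [0.5433, 0.0453, 0.0581]
eef_rot: [[-0.189, 0.982, -0.005], [0.982, 0.189, -0.007], [-0.006, -0.006, -1.0]]
ft_force: [-0.2, -11.2, 1.7]
grip_width: 0.0172
time_s: 30.05
tool_pos: [0.5391, 0.068, 0.0581]
eef_rot: [[-0.189, 0.982, -0.005], [0.982, 0.189, -0.009], [-0.008, -0.006, -1.0]]
ft_force: [1.3, -7.7, 1.8]
grip_width: 0.0177
```

```bash
python3 -m pendant '[{"xyz":[0.025,0,0],"twist":0},{"xyz":[0.05,0,0],"twist":0},{"xyz":[0.075,0,0],"twist":0},{"xyz":[0.1,0,0],"twist":0},{"xyz":[0.125,0,0],"twist":0},{"xyz":[0.15,0,0],"twist":0},{"xyz":[0.175,0,0],"twist":0},{"xyz":[0.2,0,0],"twist":0},{"xyz":[0.225,0,0],"twist":0},{"xyz":[0.25,0,0],"twist":0}]'
python3 -m pendant '[{"xyz":[0.025,0,0],"twist":0},{"xyz":[0.05,0,0],"twist":0},{"xyz":[0.075,0,0],"twist":0},{"xyz":[0.1,0,0],"twist":0},{"xyz":[0.125,0,0],"twist":0},{"xyz":[0.15,0,0],"twist":0},{"xyz":[0.175,0,0],"twist":0},{"xyz":[0.2,0,0],"twist":0},{"xyz":[0.225,0,0],"twist":0},{"xyz":[0.25,0,0],"twist":0}]'
python3 go.py 520 160 58 101
python3 - <<'E'
from h import *
a,_=snap('top');b,_=snap('scene')
A=cv2.resize(a[130:290,90:290],None,fx=2,fy=2);B=cv2.resize(b[110:270,220:420],None,fx=2,fy=2)
cv2.imwrite('pics/p3.png',cv2.cvtColor(np.hstack([A,B]),cv2.COLOR_RGB2BGR))
E
```

```text
time_s: 31.05
tool_pos: [0.5336, 0.0966, 0.0581]
eef_rot: [[-0.189, 0.982, -0.004], [0.982, 0.189, -0.011], [-0.01, -0.006, -1.0]]
ft_force: [-0.6, -9.4, 3.1]
grip_width: 0.0176
time_s: 32.05
tool_pos: [0.5283, 0.1251, 0.0581]
eef_rot: [[-0.189, 0.982, -0.004], [0.982, 0.189, -0.013], [-0.012, -0.006, -1.0]]
ft_force: [-0.5, -10.1, 4.8]
grip_width: 0.0176
pos [528.3 125.1  58.1] yaw 100.92 share [ 0.298 -0.013 -0.002] twist -0.001 f [ -0.5 -10.1   4.8] w 17.6 t 32.05 tiltx,y [-0.012 -0.006]
```

View pics/p3.png

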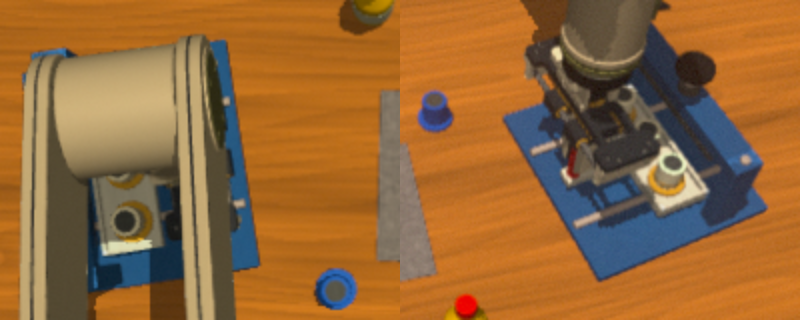

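The carriage (scene half, around (650,185)) follows with the sockets standing on it; about 88 mm of travel so far. Continue gently.

```bash
python3 -m pendant '[{"xyz":[0.016,0,0],"twist":0},{"xyz":[0.032,0,0],"twist":0},{"xyz":[0.048,0,0],"twist":0},{"xyz":[0.064,0,0],"twist":0},{"xyz":[0.08,0,0],"twist":0},{"xyz":[0.096,0,0],"twist":0},{"xyz":[0.112,0,0],"twist":0},{"xyz":[0.128,0,0],"twist":0},{"xyz":[0.144,0,0],"twist":0},{"xyz":[0.16,0,0],"twist":0}]'
python3 -m pendant '[{"xyz":[0.01,0,0],"twist":0},{"xyz":[0.02,0,0],"twist":0},{"xyz":[0.03,0,0],"twist":0},{"xyz":[0.04,0,0],"twist":0},{"xyz":[0.05,0,0],"twist":0},{"xyz":[0.06,0,0],"twist":0},{"xyz":[0.07,0,0],"twist":0}]'
```

```text
time_s: 33.15
tool_pos: [0.5246, 0.1445, 0.0581]
eef_rot: [[-0.19, 0.982, -0.003], [0.982, 0.19, -0.012], [-0.011, -0.006, -1.0]]
ft_force: [-1.0, -7.3, 4.7]
grip_width: 0.0175
time_s: 33.85
tool_pos: [0.5231, 0.1524, 0.0581]
eef_rot: [[-0.19, 0.982, -0.003], [0.982, 0.19, -0.013], [-0.012, -0.006, -1.0]]
ft_force: [0.9, -5.7, 1.9]
grip_width: 0.0173
```

```bash
python3 -m pendant '[{"xyz":[0.01,0,0],"twist":0},{"xyz":[0.02,0,0],"twist":0},{"xyz":[0.03,0,0],"twist":0},{"xyz":[0.04,0,0],"twist":0},{"xyz":[0.05,0,0],"twist":0},{"xyz":[0.06,0,0],"twist":0}]'
```

```text
time_s: 34.45
tool_pos: [0.5219, 0.1591, 0.0582]
eef_rot: [[-0.19, 0.982, -0.003], [0.982, 0.19, -0.014], [-0.013, -0.006, -1.0]]
ft_force: [0.5, -5.4, 1.0]
grip_width: 0.0173
```

```bash
python3 -m pendant '[{"xyz":[0.01,0,0],"twist":0},{"xyz":[0.02,0,0],"twist":0},{"xyz":[0.03,0,0],"twist":0},{"xyz":[0.04,0,0],"twist":0},{"xyz":[0.05,0,0],"twist":0}]'
python3 -m pendant '[{"xyz":[0.01,0,0],"twist":0},{"xyz":[0.02,0,0],"twist":0},{"xyz":[0.03,0,0],"twist":0},{"xyz":[0.04,0,0],"twist":0},{"xyz":[0.05,0,0],"twist":0}]'
```

```text
time_s: 34.95
tool_pos: [0.5208, 0.1646, 0.0581]
eef_rot: [[-0.19, 0.982, -0.003], [0.982, 0.19, -0.015], [-0.014, -0.006, -1.0]]
ft_force: [-1.0, -6.2, 4.7]
grip_width: 0.0177
time_s: 35.45
tool_pos: [0.5203, 0.1674, 0.0582]
eef_rot: [[-0.19, 0.982, -0.002], [0.982, 0.19, -0.02], [-0.019, -0.006, -1.0]]
ft_force: [2.4, -24.0, 3.6]
grip_width: 0.0172
```

```bash
python3 -m pendant '[{"xyz":[0.01,0,0],"twist":0},{"xyz":[0.02,0,0],"twist":0},{"xyz":[0.02,0,0],"twist":0},{"xyz":[0.02,0,0],"twist":0}]'
python3 -m pendant '[{"xyz":[0,0,0],"twist":0},{"xyz":[0,0,0],"twist":0}]'
```

```text
time_s: 35.85
tool_pos: [0.5203, 0.1674, 0.0581]
eef_rot: [[-0.189, 0.982, -0.002], [0.982, 0.189, -0.024], [-0.023, -0.006, -1.0]]
ft_force: [1.1, -14.5, 3.5]
grip_width: 0.0177
time_s: 36.05
tool_pos: [0.5203, 0.1673, 0.0582]
eef_rot: [[-0.189, 0.982, -0.002], [0.982, 0.189, -0.024], [-0.023, -0.006, -1.0]]
ft_force: [0.8, -6.0, 2.6]
grip_width: 0.0177
```

Hard stop confirmed: 24 N, and no advance under a further push (travel 131.6 mm). Release and rise.

```bash
python3 -m pendant '[{"xyz":[0,0,0],"twist":0},{"xyz":[0,0,0],"twist":0},{"xyz":[0,0,0],"twist":0},{"xyz":[0,0,0],"twist":0}]' 50
python3 -m pendant '[{"xyz":[-0.01,0,-0.3],"twist":0},{"xyz":[-0.02,0,-0.7],"twist":0},{"xyz":[-0.02,0,-1],"twist":0},{"xyz":[-0.02,0,-1],"twist":0},{"xyz":[-0.02,0,-1],"twist":0},{"xyz":[-0.02,0,-1],"twist":0}]'
python3 -m pendant '[{"xyz":[0,0,-0.2],"twist":0},{"xyz":[0,0,-0.3],"twist":0},{"xyz":[0,0,-0.3],"twist":0},{"xyz":[0,0,-0.3],"twist":0}]' 0
python3 go.py 499.9 269 205 101
python3 - <<'E'
from h import *
a,ca=snap('wrist','wrist5.png');b,_=snap('scene')
print(proj(ca,[[.4999,.2688,.171]]))
B=cv2.resize(b[100:260,240:400],(400,400));A=cv2.resize(a,(400,300));A=cv2.copyMakeBorder(A,0,100,0,0,0)
cv2.imwrite('pics/p4.png',cv2.cvtColor(np.hstack([A,B]),cv2.COLOR_RGB2BGR))
E
```

```text
time_s: 36.45
tool_pos: [0.5201, 0.1676, 0.058]
eef_rot: [[-0.189, 0.982, -0.002], [0.982, 0.189, -0.023], [-0.023, -0.006, -1.0]]
ft_force: [-0.5, -0.5, -0.0]
grip_width: 0.045
time_s: 37.05
tool_pos: [0.52, 0.168, 0.1766]
eef_rot: [[-0.189, 0.982, -0.004], [0.982, 0.189, -0.024], [-0.023, -0.009, -1.0]]
ft_force: [-0.7, 0.4, -1.3]
grip_width: 0.0501
time_s: 37.45
tool_pos: [0.52, 0.1688, 0.2118]
eef_rot: [[-0.189, 0.982, -0.005], [0.982, 0.189, -0.024], [-0.023, -0.009, -1.0]]
ft_force: [-0.1, 0.2, -0.7]
grip_width: 0.0229
pos [520.  168.8 211.8] yaw 100.92 share [ 0.853 -0.006  0.037] twist -0.001 f [-0.1  0.2 -0.7] w 22.9 t 37.45 tiltx,y [-0.023 -0.009]
[[254.3610333   74.35483583]]
```

View pics/p4.png

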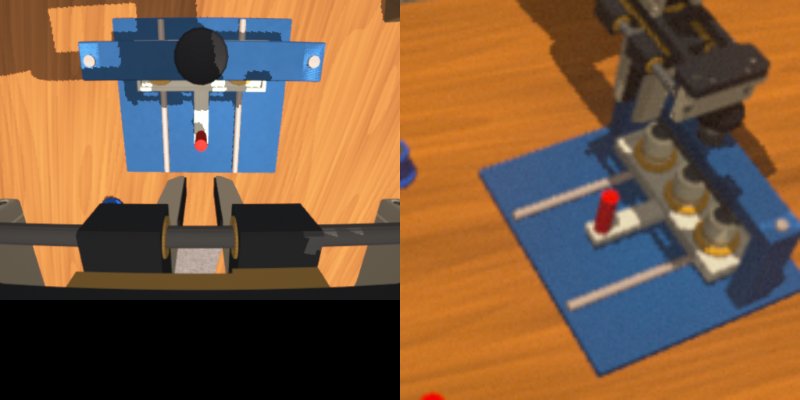

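All three sockets stand in the carriage under the bridge. The wrist view puts the plunger at (256,72) against the predicted (254,74). Move over it with the fingers shut.

```bash
python3 -m pendant '[{"xyz":[0.3,-0.006,0],"twist":0},{"xyz":[0.6,-0.006,0],"twist":0},{"xyz":[0.85,-0.006,0],"twist":0},{"xyz":[0.85,-0.006,0],"twist":0},{"xyz":[0.85,-0.006,0],"twist":0},{"xyz":[0.85,-0.006,0],"twist":0}]' 0
python3 go.py 499.9 269 180 101
```

```text
time_s: 38.15
tool_pos: [0.4995, 0.2678, 0.2083]
eef_rot: [[-0.189, 0.982, -0.007], [0.982, 0.189, -0.025], [-0.023, -0.011, -1.0]]
ft_force: [-0.6, -0.4, 0.0]
grip_width: 0.0002
pos [499.5 267.8 208.3] yaw 100.9 share [0.015 0.008 0.236] twist -0.001 f [-0.6 -0.4  0. ] w 0.2 t 38.15 tiltx,y [-0.023 -0.011]
```

```bash
python3 -m pendant '[{"xyz":[0.015,0.008,0.1],"twist":0},{"xyz":[0.015,0.008,0.2],"twist":0},{"xyz":[0.015,0.008,0.26],"twist":0},{"xyz":[0.015,0.008,0.26],"twist":0},{"xyz":[0.015,0.008,0.26],"twist":0}]'
python3 -m pendant '[{"xyz":[0,0,0.03],"twist":0},{"xyz":[0,0,0.06],"twist":0},{"xyz":[0,0,0.09],"twist":0},{"xyz":[0,0,0.12],"twist":0},{"xyz":[0,0,0.15],"twist":0},{"xyz":[0,0,0.18],"twist":0},{"xyz":[0,0,0.18],"twist":0}]'
```

```text
time_s: 38.65
tool_pos: [0.4997, 0.2686, 0.1766]
eef_rot: [[-0.189, 0.982, -0.007], [0.982, 0.189, -0.025], [-0.024, -0.012, -1.0]]
ft_force: [0.6, 0.3, 0.7]
grip_width: 0.0004
time_s: 39.35
tool_pos: [0.5003, 0.2687, 0.156]
eef_rot: [[-0.189, 0.982, -0.005], [0.982, 0.189, -0.024], [-0.023, -0.01, -1.0]]
ft_force: [-1.9, 1.6, 7.8]
grip_width: 0.0005
```

```bash
python3 -m pendant '[{"xyz":[0,0,0.02],"twist":0},{"xyz":[0,0,0.04],"twist":0},{"xyz":[0,0,0.06],"twist":0},{"xyz":[0,0,0.075],"twist":0},{"xyz":[0,0,0.075],"twist":0},{"xyz":[0,0,0.075],"twist":0}]'
python3 -m pendant '[{"xyz":[0,0,0.015],"twist":0},{"xyz":[0,0,0.03],"twist":0},{"xyz":[0,0,0.03],"twist":0},{"xyz":[0,0,0.03],"twist":0}]'
```

```text
time_s: 39.95
tool_pos: [0.5005, 0.2688, 0.1502]
eef_rot: [[-0.189, 0.982, -0.004], [0.982, 0.189, -0.023], [-0.022, -0.008, -1.0]]
ft_force: [-9.4, -3.5, 21.9]
grip_width: 0.0005
time_s: 40.35
tool_pos: [0.5006, 0.2689, 0.1502]
eef_rot: [[-0.189, 0.982, -0.002], [0.982, 0.189, -0.023], [-0.022, -0.007, -1.0]]
ft_force: [-11.2, -4.6, 24.8]
grip_width: 0.0004
```

The plunger is at its stop: 150.2 mm, which is 172−22, and the force rises without motion. Let it rise and go back to the handle.

```bash
python3 -m pendant '[{"xyz":[0,0,-0.05],"twist":0},{"xyz":[0,0,-0.1],"twist":0},{"xyz":[0,0,-0.2],"twist":0},{"xyz":[0,0,-0.35],"twist":0},{"xyz":[0,0,-0.5],"twist":0},{"xyz":[0,0,-0.5],"twist":0},{"xyz":[0,0,-0.5],"twist":0}]'
python3 go.py 520.2 167.3 210 101
python3 -m pendant '[{"xyz":[-0.3,0,0],"twist":0},{"xyz":[-0.6,0,0],"twist":0},{"xyz":[-0.86,0,0],"twist":0},{"xyz":[-0.86,0,0],"twist":0},{"xyz":[-0.86,0,0],"twist":0},{"xyz":[-0.86,0,0],"twist":0}]' 50
python3 go.py 520.2 167.3 100 101
```

```text
time_s: 41.05
tool_pos: [0.5009, 0.2704, 0.21]
eef_rot: [[-0.189, 0.982, -0.002], [0.982, 0.189, -0.023], [-0.022, -0.006, -1.0]]
ft_force: [0.2, -0.1, -0.8]
grip_width: 0.0006
pos [500.9 270.4 210. ] yaw 100.92 share [-0.874 -0.005  0.019] twist -0.001 f [ 0.2 -0.1 -0.8] w 0.6 t 41.05 tiltx,y [-0.022 -0.006]
time_s: 41.65
tool_pos: [0.5199, 0.1698, 0.2113]
eef_rot: [[-0.19, 0.982, -0.003], [0.982, 0.19, -0.022], [-0.021, -0.008, -1.0]]
ft_force: [-0.2, -0.0, -0.2]
grip_width: 0.0438
pos [519.9 169.8 211.3] yaw 100.95 share [-0.001  0.006  0.928] twist -0.001 f [-0.2 -0.  -0.2] w 43.8 t 41.65 tiltx,y [-0.021 -0.008]
```

```bash
python3 -m pendant '[{"xyz":[0,0.006,0.3],"twist":0},{"xyz":[0,0.006,0.6],"twist":0},{"xyz":[0,0.006,0.92],"twist":0},{"xyz":[0,0.006,0.92],"twist":0},{"xyz":[0,0.006,0.92],"twist":0},{"xyz":[0,0.006,0.92],"twist":0}]' 50
python3 go.py 520.2 167.3 56 101
python3 -m pendant '[{"xyz":[0,0,0.15],"twist":0},{"xyz":[0,0,0.37],"twist":0},{"xyz":[0,0,0.37],"twist":0},{"xyz":[0,0,0.37],"twist":0},{"xyz":[0,0,0.37],"twist":0}]'
python3 -m pendant '[{"xyz":[0,0,0],"twist":0},{"xyz":[0,0,0],"twist":0},{"xyz":[0,0,0],"twist":0},{"xyz":[0,0,0],"twist":0},{"xyz":[0,0,0],"twist":0},{"xyz":[0,0,0],"twist":0}]' 10
python3 go.py 544.7 38.3 58 101
```

```text
time_s: 42.25
tool_pos: [0.5217, 0.1684, 0.1035]
eef_rot: [[-0.191, 0.982, -0.0], [0.981, 0.191, -0.022], [-0.021, -0.004, -1.0]]
ft_force: [-0.1, 0.1, -0.3]
grip_width: 0.0499
pos [521.7 168.4 103.5] yaw 100.99 share [ 0.002 -0.012  0.396] twist -0.0 f [-0.1  0.1 -0.3] w 49.9 t 42.25 tiltx,y [-0.021 -0.004]
time_s: 42.75
tool_pos: [0.5233, 0.1679, 0.0615]
eef_rot: [[-0.191, 0.982, 0.003], [0.981, 0.191, -0.021], [-0.021, -0.001, -1.0]]
ft_force: [0.0, 0.0, -0.1]
grip_width: 0.0503
time_s: 43.35
tool_pos: [0.5204, 0.1673, 0.0612]
eef_rot: [[-0.191, 0.982, -0.003], [0.981, 0.191, -0.022], [-0.021, -0.007, -1.0]]
ft_force: [-14.1, -2.3, 12.4]
grip_width: 0.0172
pos [520.4 167.3  61.2] yaw 101.0 share [-1.093 -0.006  0.051] twist -0.0 f [-14.1  -2.3  12.4] w 17.2 t 43.35 tiltx,y [-0.021 -0.007]
```

```bash
python3 -m pendant '[{"xyz":[-0.01,0,0],"twist":0},{"xyz":[-0.025,0,0],"twist":0},{"xyz":[-0.045,0,0],"twist":0},{"xyz":[-0.065,0,0],"twist":0},{"xyz":[-0.09,0,0],"twist":0},{"xyz":[-0.115,0,0],"twist":0},{"xyz":[-0.14,0,0],"twist":0},{"xyz":[-0.165,0,0],"twist":0},{"xyz":[-0.19,0,0],"twist":0},{"xyz":[-0.215,0,0],"twist":0}]'
python3 -m pendant '[{"xyz":[-0.025,0,0],"twist":0},{"xyz":[-0.05,0,0],"twist":0},{"xyz":[-0.075,0,0],"twist":0},{"xyz":[-0.1,0,0],"twist":0},{"xyz":[-0.125,0,0],"twist":0},{"xyz":[-0.15,0,0],"twist":0},{"xyz":[-0.175,0,0],"twist":0},{"xyz":[-0.2,0,0],"twist":0},{"xyz":[-0.225,0,0],"twist":0},{"xyz":[-0.25,0,0],"twist":0}]'
python3 -m pendant '[{"xyz":[-0.025,0,0],"twist":0},{"xyz":[-0.05,0,0],"twist":0},{"xyz":[-0.075,0,0],"twist":0},{"xyz":[-0.1,0,0],"twist":0},{"xyz":[-0.125,0,0],"twist":0},{"xyz":[-0.15,0,0],"twist":0},{"xyz":[-0.175,0,0],"twist":0},{"xyz":[-0.2,0,0],"twist":0},{"xyz":[-0.225,0,0],"twist":0},{"xyz":[-0.25,0,0],"twist":0}]'
python3 go.py 544.7 38.3 61 101
```

```text
time_s: 44.35
tool_pos: [0.5247, 0.1438, 0.0613]
eef_rot: [[-0.191, 0.982, -0.004], [0.981, 0.191, -0.02], [-0.018, -0.008, -1.0]]
ft_force: [0.4, 9.4, -2.8]
grip_width: 0.0176
time_s: 45.35
tool_pos: [0.5299, 0.116, 0.0614]
eef_rot: [[-0.192, 0.981, -0.005], [0.981, 0.192, -0.017], [-0.016, -0.008, -1.0]]
ft_force: [-1.9, 8.0, -3.2]
grip_width: 0.0179
time_s: 46.35
tool_pos: [0.5352, 0.0882, 0.0613]
eef_rot: [[-0.192, 0.981, -0.006], [0.981, 0.192, -0.014], [-0.013, -0.008, -1.0]]
ft_force: [-1.9, 8.3, -2.2]
grip_width: 0.0174
pos [535.2  88.2  61.3] yaw 101.08 share [-0.423 -0.002  0.008] twist 0.001 f [-1.9  8.3 -2.2] w 17.4 t 46.35 tiltx,y [-0.013 -0.008]
```

```bash
python3 -m pendant '[{"xyz":[-0.025,0,0],"twist":0},{"xyz":[-0.05,0,0],"twist":0},{"xyz":[-0.075,0,0],"twist":0},{"xyz":[-0.1,0,0],"twist":0},{"xyz":[-0.125,0,0],"twist":0},{"xyz":[-0.15,0,0],"twist":0},{"xyz":[-0.175,0,0],"twist":0},{"xyz":[-0.2,0,0],"twist":0},{"xyz":[-0.225,0,0],"twist":0},{"xyz":[-0.25,0,0],"twist":0}]'
python3 -m pendant '[{"xyz":[-0.015,0,0],"twist":0},{"xyz":[-0.03,0,0],"twist":0},{"xyz":[-0.045,0,0],"twist":0},{"xyz":[-0.06,0,0],"twist":0},{"xyz":[-0.075,0,0],"twist":0},{"xyz":[-0.09,0,0],"twist":0},{"xyz":[-0.1,0,0],"twist":0},{"xyz":[-0.11,0,0],"twist":0},{"xyz":[-0.12,0,0],"twist":0},{"xyz":[-0.13,0,0],"twist":0}]'
python3 go.py 544.7 38.3 61 101
```

```text
time_s: 47.35
tool_pos: [0.5404, 0.0605, 0.0613]
eef_rot: [[-0.193, 0.981, -0.007], [0.981, 0.193, -0.012], [-0.01, -0.009, -1.0]]
ft_force: [-0.9, 9.3, -1.5]
grip_width: 0.0177
time_s: 48.35
tool_pos: [0.5432, 0.0455, 0.0613]
eef_rot: [[-0.193, 0.981, -0.007], [0.981, 0.193, -0.011], [-0.01, -0.009, -1.0]]
ft_force: [-0.5, 2.0, -0.5]
grip_width: 0.0174
pos [543.2  45.5  61.3] yaw 101.12 share [-0.061  0.     0.003] twist 0.001 f [-0.5  2.  -0.5] w 17.4 t 48.35 tiltx,y [-0.01  -0.009]
```

```bash
python3 -m pendant '[{"xyz":[-0.01,0,0],"twist":0},{"xyz":[-0.02,0,0],"twist":0},{"xyz":[-0.03,0,0],"twist":0},{"xyz":[-0.04,0,0],"twist":0},{"xyz":[-0.05,0,0],"twist":0},{"xyz":[-0.06,0,0],"twist":0},{"xyz":[-0.06,0,0],"twist":0}]'
python3 -m pendant '[{"xyz":[-0.01,0,0],"twist":0},{"xyz":[-0.02,0,0],"twist":0},{"xyz":[-0.03,0,0],"twist":0},{"xyz":[-0.03,0,0],"twist":0}]'
python3 go.py 544.7 38.3 61 101
```

```text
time_s: 49.05
tool_pos: [0.5443, 0.0402, 0.0613]
eef_rot: [[-0.193, 0.981, -0.008], [0.981, 0.193, -0.008], [-0.006, -0.009, -1.0]]
ft_force: [-1.7, 11.7, 0.7]
grip_width: 0.0177
time_s: 49.45
tool_pos: [0.5443, 0.0399, 0.0612]
eef_rot: [[-0.194, 0.981, -0.009], [0.981, 0.194, -0.003], [-0.001, -0.009, -1.0]]
ft_force: [-2.6, 17.5, 2.0]
grip_width: 0.0174
pos [544.3  39.9  61.2] yaw 101.18 share [-0.014  0.001  0.002] twist 0.002 f [-2.6 17.5  2. ] w 17.4 t 49.45 tiltx,y [-0.001 -0.009]
```

It stopped at the out end: 17.5 N, no further motion. Release, rise, and check by camera.

```bash
python3 -m pendant '[{"xyz":[0,0,0],"twist":0},{"xyz":[0,0,0],"twist":0},{"xyz":[0,0,0],"twist":0},{"xyz":[0,0,0],"twist":0}]' 50
python3 -m pendant '[{"xyz":[0,0,-0.3],"twist":0},{"xyz":[0,0,-0.7],"twist":0},{"xyz":[0,0,-0.95],"twist":0},{"xyz":[0,0,-0.95],"twist":0},{"xyz":[0,0,-0.95],"twist":0}]'
python3 -m pendant '[{"xyz":[-0.4,0,0],"twist":0.09},{"xyz":[-0.8,0,0],"twist":0.18},{"xyz":[-0.95,0,0],"twist":0.27},{"xyz":[-0.95,0,0],"twist":0.36},{"xyz":[-0.95,0,0],"twist":0.45},{"xyz":[-0.95,0,0],"twist":0.54},{"xyz":[-0.95,0,0],"twist":0.63},{"xyz":[-0.95,0,0],"twist":0.72},{"xyz":[-0.95,0,0],"twist":0.81},{"xyz":[-0.95,0,0],"twist":0.9}]'
python3 - <<'E'
from find import *
for n in ('top','scene'):
    im,ci=snap(n,n+'6.png'); print(n,sockets(im,ci,.072)); c=im.astype(int)
    m=((c[...,0]>130)&(c[...,1]<60)&(c[...,2]<60)).astype(np.uint8); k,l,st,ce=cv2.connectedComponentsWithStats(m); print([(st[i].tolist(),ce[i].round(1).tolist()) for i in range(1,k) if st[i,4]>15])
    im0=cv2.cvtColor(cv2.imread(f'pics/{n}0.png'),cv2.COLOR_BGR2RGB).astype(int)
    m=((im0[...,0]>130)&(im0[...,1]<60)&(im0[...,2]<60)).astype(np.uint8); k,l,st,ce=cv2.connectedComponentsWithStats(m); print('start',[(st[i].tolist(),ce[i].round(1).tolist()) for i in range(1,k) if st[i,4]>15])
E
python3 go.py 466 128.6 150 11
```

```text
time_s: 49.85
tool_pos: [0.5444, 0.0394, 0.0613]
eef_rot: [[-0.193, 0.981, -0.009], [0.981, 0.193, -0.003], [-0.002, -0.009, -1.0]]
ft_force: [-0.4, -0.0, 0.7]
grip_width: 0.0447
time_s: 50.35
tool_pos: [0.5461, 0.0395, 0.1761]
eef_rot: [[-0.193, 0.981, -0.007], [0.981, 0.193, -0.004], [-0.002, -0.007, -1.0]]
ft_force: [-0.5, -0.1, -0.2]
grip_width: 0.0501
time_s: 51.35
tool_pos: [0.5668, -0.0723, 0.1738]
eef_rot: [[0.941, 0.339, -0.01], [0.339, -0.941, -0.003], [-0.011, -0.001, -1.0]]
ft_force: [-0.0, -0.1, 1.2]
grip_width: 0.05
top [([186.7, 206.6], [525.5, 139.4]), ([182.7, 181.3], [581.7, 150.7])]
[([320, 280, 4, 13, 32], [321.8, 286.0])]
start [([272, 117, 10, 10, 76], [276.5, 121.2]), ([228, 195, 8, 8, 44], [231.6, 198.9]), ([304, 274, 20, 21, 177], [314.8, 283.3])]
scene [([324.4, 203.1], [579.7, 149.4]), ([312.7, 185.2], [523.3, 138.8]), ([23.0, 42.9], [-333.8, -683.1]), ([76.2, 41.5], [-271.3, -474.9]), ([132.3, 32.6], [-267.7, -271.6]), ([124.6, 5.6], [-480.7, -298.5])]
[([467, 63, 24, 25, 70], [478.7, 74.7]), ([0, 115, 8, 15, 94], [2.9, 121.1]), ([481, 127, 31, 45, 240], [497.5, 149.1]), ([503, 177, 9, 10, 22], [507.7, 181.7]), ([248, 257, 11, 13, 103], [252.5, 263.0])]
start [([467, 71, 16, 17, 24], [474.2, 79.4]), ([0, 115, 8, 15, 93], [3.0, 121.0]), ([481, 128, 31, 43, 224], [497.3, 148.1]), ([181, 158, 17, 20, 145], [187.6, 170.2]), ([272, 193, 8, 17, 79], [274.5, 200.1]), ([248, 257, 11, 13, 101], [252.5, 262.5])]
pos [566.9 -72.4 174.1] yaw 19.99 share [-0.215 -1.861  0.204] twist 0.1 f [-0.5 -0.2 -0.3] w 50.1 t 51.45 tiltx,y [-0.011 -0.001]
```

View pics/scene6.png

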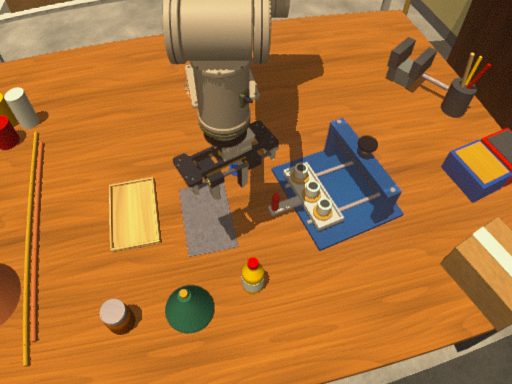

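A and B are at exactly the pixels they had before the push, so the carriage is fully back out and nothing moved. C also stands, at scene (300,172). Now the transfer, starting with A at (581.7,150.7).

```bash
python3 go.py 581.7 150.5 150 11; python3 -m pendant '[{"xyz":[0.2,-0.4,0],"twist":0.05},{"xyz":[0.36,-0.8,0.1],"twist":0.1},{"xyz":[0.36,-0.85,0.15],"twist":0.1},{"xyz":[0.36,-0.85,0.15],"twist":0.1},{"xyz":[0.36,-0.85,0.15],"twist":0.1}]' 48
python3 go.py 581.7 150.5 150 11
```

```text
pos [566.9 -72.4 174.1] yaw 19.99 share [ 0.753 -1.703  0.194] twist 0.1 f [-0.5 -0.2 -0.3] w 50.1 t 51.45 tiltx,y [-0.011 -0.001]
time_s: 51.95
tool_pos: [0.5718, 0.0375, 0.1549]
eef_rot: [[0.981, 0.194, -0.012], [0.194, -0.981, -0.004], [-0.012, 0.002, -1.0]]
ft_force: [0.3, -0.7, -0.4]
grip_width: 0.0478
pos [571.8  37.5 154.9] yaw 11.18 share [ 0.264 -0.908  0.036] twist 0.002 f [ 0.3 -0.7 -0.4] w 47.8 t 51.95 tiltx,y [-0.012  0.002]
```

```bash
python3 -m pendant '[{"xyz":[0.1,-0.35,0],"twist":0},{"xyz":[0.2,-0.7,0],"twist":0},{"xyz":[0.26,-0.9,0],"twist":0},{"xyz":[0.26,-0.9,0],"twist":0},{"xyz":[0.26,-0.9,0],"twist":0},{"xyz":[0.26,-0.9,0.15],"twist":0},{"xyz":[0.26,-0.9,0.4],"twist":0},{"xyz":[0.26,-0.9,0.55],"twist":0},{"xyz":[0.26,-0.9,0.55],"twist":0},{"xyz":[0.26,-0.9,0.55],"twist":0}]'
python3 go.py 581.7 150.5 46 11
```

```text
time_s: 52.95
tool_pos: [0.581, 0.1475, 0.0888]
eef_rot: [[0.981, 0.193, -0.012], [0.193, -0.981, -0.004], [-0.013, 0.002, -1.0]]
ft_force: [0.3, -0.1, 0.5]
grip_width: 0.048
pos [581.  147.5  88.8] yaw 11.1 share [ 0.015 -0.024  0.356] twist 0.001 f [ 0.3 -0.1  0.5] w 48.0 t 52.95 tiltx,y [-0.013  0.002]
```

```bash
python3 -m pendant '[{"xyz":[0.015,-0.024,0],"twist":0},{"xyz":[0.015,-0.024,0.15],"twist":0},{"xyz":[0.015,-0.024,0.3],"twist":0},{"xyz":[0.015,-0.024,0.36],"twist":0},{"xyz":[0.015,-0.024,0.36],"twist":0},{"xyz":[0.015,-0.024,0.36],"twist":0}]'
python3 -m pendant '[{"xyz":[0,0,0],"twist":0},{"xyz":[0,0,0],"twist":0},{"xyz":[0,0,0],"twist":0},{"xyz":[0,0,0],"twist":0},{"xyz":[0,0,0],"twist":0},{"xyz":[0,0,0],"twist":0}]' 28
python3 -m pendant '[{"xyz":[0,0,-0.2],"twist":0},{"xyz":[0,0,-0.5],"twist":0},{"xyz":[0,0,-0.9],"twist":0},{"xyz":[0,0,-0.95],"twist":0},{"xyz":[0,0,-0.95],"twist":0},{"xyz":[0,0,-0.95],"twist":0}]'
python3 go.py 521.5 -307 150 0
```

```text
time_s: 53.55
tool_pos: [0.5825, 0.1506, 0.0468]
eef_rot: [[0.981, 0.193, -0.011], [0.193, -0.981, -0.004], [-0.011, 0.002, -1.0]]
ft_force: [-0.1, 0.5, -0.1]
grip_width: 0.0479
time_s: 54.15
tool_pos: [0.5834, 0.1508, 0.0479]
eef_rot: [[0.981, 0.193, -0.009], [0.193, -0.981, -0.004], [-0.009, 0.002, -1.0]]
ft_force: [-0.5, 0.7, 6.2]
grip_width: 0.0332
time_s: 54.75
tool_pos: [0.5835, 0.1511, 0.1603]
eef_rot: [[0.981, 0.193, -0.011], [0.193, -0.981, -0.004], [-0.011, 0.002, -1.0]]
ft_force: [0.0, -0.2, -1.4]
grip_width: 0.0337
pos [583.5 151.1 160.3] yaw 11.1 share [-1.241  3.646  0.107] twist 0.123 f [ 0.  -0.2 -1.4] w 33.7 t 54.75 tiltx,y [-0.011  0.002]
```

```bash
python3 -m pendant '[{"xyz":[-0.1,0.35,0],"twist":0},{"xyz":[-0.2,0.7,0],"twist":0},{"xyz":[-0.31,0.91,0],"twist":0},{"xyz":[-0.31,0.91,0],"twist":0},{"xyz":[-0.31,0.91,0],"twist":0}]'
python3 -m pendant '[{"xyz":[-0.1,0.35,0],"twist":0},{"xyz":[-0.2,0.7,0],"twist":0},{"xyz":[-0.31,0.91,0],"twist":0},{"xyz":[-0.31,0.91,0],"twist":0},{"xyz":[-0.31,0.91,0],"twist":0}]'
python3 -m pendant '[{"xyz":[-0.1,0.35,0],"twist":0},{"xyz":[-0.2,0.7,0],"twist":0},{"xyz":[-0.31,0.91,0],"twist":0},{"xyz":[-0.31,0.91,0],"twist":0},{"xyz":[-0.31,0.91,0],"twist":0}]'
python3 -m pendant '[{"xyz":[-0.1,0.35,0],"twist":0.06},{"xyz":[-0.2,0.7,0],"twist":0.123},{"xyz":[-0.31,0.91,0],"twist":0.123},{"xyz":[-0.31,0.91,0],"twist":0.123},{"xyz":[-0.31,0.91,0],"twist":0.123},{"xyz":[-0.31,0.91,0],"twist":0.123}]'
python3 go.py 521.5 -307 60 0
```

```text
time_s: 55.25
tool_pos: [0.5667, 0.0365, 0.1587]
eef_rot: [[0.981, 0.191, -0.014], [0.191, -0.982, -0.004], [-0.015, 0.001, -1.0]]
ft_force: [-0.0, 0.3, -1.7]
grip_width: 0.0334
time_s: 55.75
tool_pos: [0.5509, -0.0769, 0.1585]
eef_rot: [[0.982, 0.191, -0.016], [0.191, -0.982, -0.003], [-0.016, -0.0, -1.0]]
ft_force: [-0.7, 0.9, -0.9]
grip_width: 0.0336
time_s: 56.25
tool_pos: [0.5356, -0.1898, 0.1585]
eef_rot: [[0.981, 0.191, -0.016], [0.191, -0.982, -0.001], [-0.016, -0.002, -1.0]]
ft_force: [0.5, 0.4, -0.4]
grip_width: 0.0332
time_s: 56.85
tool_pos: [0.5207, -0.302, 0.1586]
eef_rot: [[1.0, 0.001, -0.016], [0.001, -1.0, -0.001], [-0.016, 0.001, -1.0]]
ft_force: [0.1, 0.5, -0.6]
grip_width: 0.0336
pos [ 520.7 -302.   158.6] yaw 0.08 share [0.019 0.041 0.822] twist 0.001 f [ 0.1  0.5 -0.6] w 33.6 t 56.85 tiltx,y [-0.016  0.001]
```

```bash
python3 -m pendant '[{"xyz":[0.02,0.04,0.3],"twist":0},{"xyz":[0.02,0.04,0.6],"twist":0},{"xyz":[0.02,0.04,0.9],"twist":0},{"xyz":[0.02,0.04,0.9],"twist":0},{"xyz":[0.02,0.04,0.9],"twist":0},{"xyz":[0.02,0.04,0.9],"twist":0}]'
python3 go.py 521.5 -307 21.5 0
python3 -m pendant '[{"xyz":[0,0,0.08],"twist":0},{"xyz":[0,0,0.16],"twist":0},{"xyz":[0,0,0.21],"twist":0},{"xyz":[0,0,0.21],"twist":0},{"xyz":[0,0,0.21],"twist":0}]'
python3 go.py 521.5 -307 21 0
```

```text
time_s: 57.45
tool_pos: [0.5233, -0.3072, 0.0534]
eef_rot: [[1.0, 0.002, -0.013], [0.002, -1.0, -0.003], [-0.013, 0.003, -1.0]]
ft_force: [-0.5, 0.0, -0.0]
grip_width: 0.0337
pos [ 523.3 -307.2   53.4] yaw 0.13 share [-0.011 -0.002  0.266] twist 0.001 f [-0.5  0.  -0. ] w 33.7 t 57.45 tiltx,y [-0.013  0.003]
time_s: 57.95
tool_pos: [0.5226, -0.3071, 0.0277]
eef_rot: [[1.0, 0.002, -0.014], [0.002, -1.0, -0.002], [-0.014, 0.002, -1.0]]
ft_force: [-1.0, 0.5, -0.9]
grip_width: 0.0333
pos [ 522.6 -307.1   27.7] yaw 0.12 share [-0.008 -0.001  0.056] twist 0.001 f [-1.   0.5 -0.9] w 33.3 t 57.95 tiltx,y [-0.014  0.002]
```

```bash
python3 -m pendant '[{"xyz":[0,0,0.03],"twist":0},{"xyz":[0,0,0.055],"twist":0},{"xyz":[0,0,0.055],"twist":0},{"xyz":[0,0,0.055],"twist":0}]'
python3 -m pendant '[{"xyz":[0,0,0],"twist":0},{"xyz":[0,0,0],"twist":0},{"xyz":[0,0,0],"twist":0},{"xyz":[0,0,0],"twist":0}]' 50
python3 -m pendant '[{"xyz":[0,0,-0.2],"twist":0},{"xyz":[0,0,-0.6],"twist":0},{"xyz":[0,0,-1],"twist":0},{"xyz":[0,0,-1],"twist":0},{"xyz":[0,0,-1],"twist":0}]'
python3 go.py 525.5 139.4 155 11
```

```text
time_s: 58.35
tool_pos: [0.5225, -0.3071, 0.0211]
eef_rot: [[1.0, 0.002, -0.014], [0.002, -1.0, -0.002], [-0.014, 0.002, -1.0]]
ft_force: [0.1, -0.6, -1.6]
grip_width: 0.0333
time_s: 58.75
tool_pos: [0.5226, -0.3072, 0.0211]
eef_rot: [[1.0, 0.002, -0.014], [0.002, -1.0, -0.002], [-0.014, 0.002, -1.0]]
ft_force: [0.5, -0.2, -0.4]
grip_width: 0.0498
time_s: 59.25
tool_pos: [0.5255, -0.3077, 0.1435]
eef_rot: [[1.0, 0.002, -0.01], [0.002, -1.0, -0.005], [-0.01, 0.005, -1.0]]
ft_force: [0.5, -0.3, -0.2]
grip_width: 0.0499
pos [ 525.5 -307.7  143.5] yaw 0.12 share [ 0.007 -3.726 -0.113] twist -0.121 f [ 0.5 -0.3 -0.2] w 49.9 t 59.25 tiltx,y [-0.01   0.005]
```

```bash
python3 -m pendant '[{"xyz":[0,-0.4,-0.1],"twist":0},{"xyz":[0,-0.93,-0.1],"twist":0},{"xyz":[0,-0.93,-0.1],"twist":0},{"xyz":[0,-0.93,-0.1],"twist":0},{"xyz":[0,-0.93,-0.1],"twist":0}]' 48
python3 -m pendant '[{"xyz":[0,-0.4,0],"twist":0},{"xyz":[0,-0.93,0],"twist":0},{"xyz":[0,-0.93,0],"twist":0},{"xyz":[0,-0.93,0],"twist":0},{"xyz":[0,-0.93,0],"twist":0}]'
python3 - <<'E'
from find import *
for n in ('top','scene'):
    im,ci=snap(n,n+'7.png'); print(n,sockets(im,ci,.072)); print(sockets(im,ci,.045))
E
python3 -m pendant '[{"xyz":[0,-0.4,0],"twist":-0.06},{"xyz":[0,-0.93,0],"twist":-0.12},{"xyz":[0,-0.93,0],"twist":-0.12},{"xyz":[0,-0.93,0],"twist":-0.12},{"xyz":[0,-0.93,0],"twist":-0.12}]'
python3 go.py 525.5 139.4 150 11
```

```text
time_s: 59.75
tool_pos: [0.5248, -0.1964, 0.1538]
eef_rot: [[1.0, 0.003, -0.012], [0.003, -1.0, -0.005], [-0.012, 0.005, -1.0]]
ft_force: [0.0, -0.2, 0.6]
grip_width: 0.048
time_s: 60.25
tool_pos: [0.5246, -0.0863, 0.1531]
eef_rot: [[1.0, 0.002, -0.012], [0.002, -1.0, -0.005], [-0.012, 0.005, -1.0]]
ft_force: [-0.1, -0.3, 0.0]
grip_width: 0.0479
top [([385.2, 214.8], [518.6, -300.9]), ([191.0, 234.2], [465.0, 127.5]), ([186.7, 206.6], [525.5, 139.4])]
[([385.2, 214.8], [520.4, -307.3]), ([191.0, 234.2], [465.5, 131.7]), ([186.7, 206.6], [527.5, 143.8])]
scene [([130.7, 223.6], [535.4, -301.4]), ([312.8, 185.3], [523.6, 138.9]), ([301.0, 167.3], [463.3, 127.3]), ([111.1, 31.0], [-302.0, -348.5]), ([120.6, 23.9], [-341.9, -313.9])]
[([130.7, 223.6], [517.6, -307.4]), ([312.8, 185.3], [505.4, 148.7]), ([301.0, 167.3], [442.9, 136.7]), ([111.1, 31.0], [-349.7, -356.2]), ([120.6, 23.9], [-391.1, -320.3])]
time_s: 60.85
tool_pos: [0.5247, 0.0237, 0.1526]
eef_rot: [[0.982, 0.187, -0.012], [0.187, -0.982, -0.006], [-0.013, 0.004, -1.0]]
ft_force: [0.4, -0.0, -0.8]
grip_width: 0.048
pos [524.7  23.7 152.6] yaw 10.79 share [ 0.187 -0.946  0.016] twist -0.002 f [ 0.4 -0.  -0.8] w 48.0 t 60.85 tiltx,y [-0.013  0.004]
```

A stands in the wooden tray at (520,-307); B (525.5,139.4) and C (465,127.5) are still on the carriage. Fetch B.

```bash
python3 -m pendant '[{"xyz":[0.1,-0.4,0],"twist":0},{"xyz":[0.187,-0.95,0],"twist":0},{"xyz":[0.187,-0.95,0],"twist":0},{"xyz":[0.187,-0.95,0],"twist":0},{"xyz":[0.187,-0.96,0.15],"twist":0},{"xyz":[0.187,-0.96,0.4],"twist":0},{"xyz":[0.187,-0.96,0.55],"twist":0},{"xyz":[0.187,-0.96,0.55],"twist":0},{"xyz":[0.187,-0.96,0.55],"twist":0}]'
python3 go.py 525.5 139.4 46 11
```

```text
time_s: 61.75
tool_pos: [0.5247, 0.1389, 0.0861]
eef_rot: [[0.983, 0.185, -0.012], [0.185, -0.983, -0.006], [-0.013, 0.004, -1.0]]
ft_force: [0.1, -0.0, 0.7]
grip_width: 0.0483
pos [524.7 138.9  86.1] yaw 10.67 share [ 0.012 -0.004  0.334] twist -0.004 f [ 0.1 -0.   0.7] w 48.3 t 61.75 tiltx,y [-0.013  0.004]
```

```bash
python3 -m pendant '[{"xyz":[0.012,-0.004,0.15],"twist":0},{"xyz":[0.012,-0.004,0.3],"twist":0},{"xyz":[0.012,-0.004,0.34],"twist":0},{"xyz":[0.012,-0.004,0.34],"twist":0},{"xyz":[0.012,-0.004,0.34],"twist":0}]'
python3 -m pendant '[{"xyz":[0,0,0],"twist":0},{"xyz":[0,0,0],"twist":0},{"xyz":[0,0,0],"twist":0},{"xyz":[0,0,0],"twist":0},{"xyz":[0,0,0],"twist":0},{"xyz":[0,0,0],"twist":0}]' 28
python3 -m pendant '[{"xyz":[0,0,-0.2],"twist":0},{"xyz":[0,0,-0.5],"twist":0},{"xyz":[0,0,-0.9],"twist":0},{"xyz":[0,0,-0.95],"twist":0},{"xyz":[0,0,-0.95],"twist":0},{"xyz":[0,0,-0.95],"twist":0}]'
python3 go.py 461 -307 150 0
```

```text
time_s: 62.25
tool_pos: [0.5266, 0.1392, 0.0468]
eef_rot: [[0.983, 0.185, -0.01], [0.185, -0.983, -0.006], [-0.011, 0.004, -1.0]]
ft_force: [0.1, 0.5, -0.1]
grip_width: 0.0479
time_s: 62.85
tool_pos: [0.5275, 0.1394, 0.048]
eef_rot: [[0.983, 0.185, -0.008], [0.185, -0.983, -0.006], [-0.009, 0.004, -1.0]]
ft_force: [-0.5, -0.0, 6.0]
grip_width: 0.0333
time_s: 63.45
tool_pos: [0.5276, 0.14, 0.1605]
eef_rot: [[0.983, 0.185, -0.01], [0.185, -0.983, -0.006], [-0.011, 0.004, -1.0]]
ft_force: [-0.4, 0.1, -0.9]
grip_width: 0.0336
pos [527.6 140.  160.5] yaw 10.66 share [-1.233  3.557  0.116] twist 0.118 f [-0.4  0.1 -0.9] w 33.6 t 63.45 tiltx,y [-0.011  0.004]
```

```bash
python3 -m pendant '[{"xyz":[-0.1,0.35,0],"twist":0},{"xyz":[-0.2,0.7,0],"twist":0},{"xyz":[-0.31,0.9,0],"twist":0},{"xyz":[-0.31,0.9,0],"twist":0},{"xyz":[-0.31,0.9,0],"twist":0}]'
python3 -m pendant '[{"xyz":[-0.1,0.35,0],"twist":0},{"xyz":[-0.2,0.7,0],"twist":0},{"xyz":[-0.31,0.9,0],"twist":0},{"xyz":[-0.31,0.9,0],"twist":0},{"xyz":[-0.31,0.9,0],"twist":0}]'
python3 -m pendant '[{"xyz":[-0.1,0.35,0],"twist":0},{"xyz":[-0.2,0.7,0],"twist":0},{"xyz":[-0.31,0.9,0],"twist":0},{"xyz":[-0.31,0.9,0],"twist":0},{"xyz":[-0.31,0.9,0],"twist":0}]'
python3 -m pendant '[{"xyz":[-0.1,0.35,0],"twist":0.06},{"xyz":[-0.2,0.7,0],"twist":0.118},{"xyz":[-0.31,0.9,0],"twist":0.118},{"xyz":[-0.31,0.9,0],"twist":0.118},{"xyz":[-0.31,0.9,0],"twist":0.118},{"xyz":[-0.31,0.9,0],"twist":0.118}]'
python3 go.py 460 -307 60 0
python3 find.py 0.045
```

```text
time_s: 63.95
tool_pos: [0.5098, 0.0267, 0.1593]
eef_rot: [[0.983, 0.183, -0.014], [0.183, -0.983, -0.006], [-0.015, 0.003, -1.0]]
ft_force: [-0.1, -0.9, -1.1]
grip_width: 0.0336
time_s: 64.45
tool_pos: [0.4929, -0.0854, 0.1593]
eef_rot: [[0.983, 0.183, -0.015], [0.183, -0.983, -0.005], [-0.016, 0.002, -1.0]]
ft_force: [-0.3, 0.4, -1.0]
grip_width: 0.0338
time_s: 64.95
tool_pos: [0.4765, -0.1971, 0.1595]
eef_rot: [[0.983, 0.183, -0.015], [0.183, -0.983, -0.003], [-0.016, 0.001, -1.0]]
ft_force: [0.1, 0.1, -1.5]
grip_width: 0.0334
time_s: 65.55
tool_pos: [0.4605, -0.308, 0.1599]
eef_rot: [[1.0, 0.001, -0.015], [0.001, -1.0, -0.003], [-0.015, 0.003, -1.0]]
ft_force: [0.3, -0.0, -1.2]
grip_width: 0.0335
pos [ 460.5 -308.   159.9] yaw 0.06 share [ 0.009 -0.011  0.833] twist 0.001 f [ 0.3 -0.  -1.2] w 33.5 t 65.55 tiltx,y [-0.015  0.003]
([190.9, 234.1], [465.7, 131.9])
```

```bash
python3 -m pendant '[{"xyz":[0,-0.01,0.3],"twist":0},{"xyz":[0,-0.01,0.6],"twist":0},{"xyz":[0,-0.01,0.9],"twist":0},{"xyz":[0,-0.01,0.9],"twist":0},{"xyz":[0,-0.01,0.9],"twist":0},{"xyz":[0,-0.01,0.9],"twist":0}]'
python3 -m pendant '[{"xyz":[0,0,0.08],"twist":0},{"xyz":[0,0,0.16],"twist":0},{"xyz":[0,0,0.22],"twist":0},{"xyz":[0,0,0.22],"twist":0},{"xyz":[0,0,0.22],"twist":0}]'
python3 go.py 460 -307 21.5 0
```

```text
time_s: 66.2
tool_pos: [0.4605, -0.3079, 0.0547]
eef_rot: [[1.0, 0.002, -0.013], [0.002, -1.0, -0.005], [-0.013, 0.005, -1.0]]
ft_force: [-0.2, 0.2, -0.3]
grip_width: 0.0335
time_s: 66.7
tool_pos: [0.4598, -0.3078, 0.0278]
eef_rot: [[1.0, 0.002, -0.013], [0.002, -1.0, -0.004], [-0.013, 0.004, -1.0]]
ft_force: [0.0, 0.6, -0.7]
grip_width: 0.0333
pos [ 459.8 -307.8   27.8] yaw 0.1 share [ 0.003 -0.007  0.052] twist 0.001 f [ 0.   0.6 -0.7] w 33.3 t 66.7 tiltx,y [-0.013  0.004]
```

```bash
python3 -m pendant '[{"xyz":[0,0,0.03],"twist":0},{"xyz":[0,0,0.055],"twist":0},{"xyz":[0,0,0.055],"twist":0},{"xyz":[0,0,0.055],"twist":0}]'
python3 -m pendant '[{"xyz":[0,0,0],"twist":0},{"xyz":[0,0,0],"twist":0},{"xyz":[0,0,0],"twist":0},{"xyz":[0,0,0],"twist":0}]' 50
python3 -m pendant '[{"xyz":[0,0,-0.2],"twist":0},{"xyz":[0,0,-0.6],"twist":0},{"xyz":[0,0,-1],"twist":0},{"xyz":[0,0,-1],"twist":0},{"xyz":[0,0,-1],"twist":0}]'
python3 go.py 465.3 127.7 155 11
```

```text
time_s: 67.1
tool_pos: [0.4597, -0.3078, 0.0211]
eef_rot: [[1.0, 0.002, -0.013], [0.002, -1.0, -0.004], [-0.013, 0.004, -1.0]]
ft_force: [0.4, -0.1, -0.7]
grip_width: 0.0332
time_s: 67.5
tool_pos: [0.4598, -0.3078, 0.0212]
eef_rot: [[1.0, 0.002, -0.013], [0.002, -1.0, -0.004], [-0.013, 0.004, -1.0]]
ft_force: [-0.5, -0.4, 0.5]
grip_width: 0.0498
time_s: 68.0
tool_pos: [0.4624, -0.3082, 0.1431]
eef_rot: [[1.0, 0.002, -0.01], [0.002, -1.0, -0.007], [-0.01, 0.007, -1.0]]
ft_force: [-0.8, -0.1, 0.1]
grip_width: 0.0498
pos [ 462.4 -308.2  143.1] yaw 0.1 share [ 0.029 -3.631 -0.124] twist -0.121 f [-0.8 -0.1  0.1] w 49.8 t 68.0 tiltx,y [-0.01   0.007]
```

```bash
python3 -m pendant '[{"xyz":[0,-0.4,-0.1],"twist":0},{"xyz":[0,-0.91,-0.1],"twist":0},{"xyz":[0,-0.91,-0.1],"twist":0},{"xyz":[0,-0.91,-0.1],"twist":0},{"xyz":[0,-0.91,-0.1],"twist":0}]' 48
python3 -m pendant '[{"xyz":[0,-0.4,0],"twist":0},{"xyz":[0,-0.91,0],"twist":0},{"xyz":[0,-0.91,0],"twist":0},{"xyz":[0,-0.91,0],"twist":0},{"xyz":[0,-0.91,0],"twist":0}]'
python3 - <<'E'
from find import *
for n in ('top','scene'):
    im,ci=snap(n,n+'8.png'); print(n,sockets(im,ci,.072)); print(sockets(im,ci,.045))
E
python3 -m pendant '[{"xyz":[0,-0.4,0],"twist":-0.06},{"xyz":[0,-0.91,0],"twist":-0.12},{"xyz":[0,-0.91,0],"twist":-0.12},{"xyz":[0,-0.91,0],"twist":-0.12},{"xyz":[0,-0.91,0],"twist":-0.12}]'
python3 go.py 465.3 127.7 150 11
```

```text
time_s: 68.5
tool_pos: [0.4619, -0.1993, 0.1533]
eef_rot: [[1.0, 0.002, -0.012], [0.002, -1.0, -0.007], [-0.012, 0.007, -1.0]]
ft_force: [0.7, -0.3, 0.3]
grip_width: 0.0477
time_s: 69.0
tool_pos: [0.4618, -0.0916, 0.1524]
eef_rot: [[1.0, 0.002, -0.012], [0.002, -1.0, -0.008], [-0.012, 0.008, -1.0]]
ft_force: [0.5, 0.0, -0.0]
grip_width: 0.0477
top [([385.2, 242.5], [457.4, -301.4]), ([385.3, 214.8], [518.7, -301.1]), ([191.0, 234.2], [465.1, 127.4])]
[([385.2, 242.5], [457.7, -307.8]), ([385.3, 214.8], [520.4, -307.5]), ([191.0, 234.2], [465.5, 131.5])]
scene [([130.7, 223.6], [535.4, -301.4]), ([301.0, 167.3], [463.3, 127.5]), ([4.2, 31.8], [-452.5, -783.1]), ([110.2, 31.7], [-298.5, -351.8]), ([98.2, 21.3], [-389.4, -399.5])]
[([130.7, 223.6], [517.6, -307.4]), ([301.0, 167.3], [442.9, 136.8]), ([4.2, 31.8], [-505.7, -806.3]), ([110.2, 31.7], [-346.1, -359.6]), ([98.2, 21.3], [-440.3, -409.0])]
time_s: 69.6
tool_pos: [0.4619, 0.016, 0.1517]
eef_rot: [[0.982, 0.187, -0.012], [0.186, -0.982, -0.008], [-0.013, 0.006, -1.0]]
ft_force: [0.2, -0.9, -0.4]
grip_width: 0.0477
pos [461.9  16.  151.7] yaw 10.75 share [ 0.202 -0.909  0.006] twist -0.003 f [ 0.2 -0.9 -0.4] w 47.7 t 69.6 tiltx,y [-0.013  0.006]
```

B stands in the tray at (457.7,-307.8). Now C.

```bash
python3 -m pendant '[{"xyz":[0.1,-0.4,0],"twist":0},{"xyz":[0.2,-0.91,0],"twist":0},{"xyz":[0.2,-0.91,0],"twist":0},{"xyz":[0.2,-0.91,0],"twist":0},{"xyz":[0.2,-0.92,0.15],"twist":0},{"xyz":[0.2,-0.92,0.4],"twist":0},{"xyz":[0.2,-0.92,0.55],"twist":0},{"xyz":[0.2,-0.92,0.55],"twist":0},{"xyz":[0.2,-0.92,0.55],"twist":0}]'
python3 go.py 465.3 127.6 46 11
```

```text
time_s: 70.5
tool_pos: [0.4644, 0.1267, 0.085]
eef_rot: [[0.983, 0.185, -0.012], [0.184, -0.983, -0.009], [-0.014, 0.006, -1.0]]
ft_force: [-0.7, -0.1, 0.0]
grip_width: 0.0478
pos [464.4 126.7  85. ] yaw 10.63 share [ 0.013 -0.008  0.325] twist -0.004 f [-0.7 -0.1  0. ] w 47.8 t 70.5 tiltx,y [-0.014  0.006]
```

```bash
python3 -m pendant '[{"xyz":[0.01,-0.008,0.15],"twist":0},{"xyz":[0.01,-0.008,0.3],"twist":0},{"xyz":[0.01,-0.008,0.33],"twist":0},{"xyz":[0.01,-0.008,0.33],"twist":0},{"xyz":[0.01,-0.008,0.33],"twist":0}]'
python3 -m pendant '[{"xyz":[0,0,0],"twist":0},{"xyz":[0,0,0],"twist":0},{"xyz":[0,0,0],"twist":0},{"xyz":[0,0,0],"twist":0},{"xyz":[0,0,0],"twist":0},{"xyz":[0,0,0],"twist":0}]' 28
python3 -m pendant '[{"xyz":[0,0,-0.2],"twist":0},{"xyz":[0,0,-0.5],"twist":0},{"xyz":[0,0,-0.9],"twist":0},{"xyz":[0,0,-0.95],"twist":0},{"xyz":[0,0,-0.95],"twist":0},{"xyz":[0,0,-0.95],"twist":0}]'
python3 go.py 400 -307 150 0
```

```text
time_s: 71.0
tool_pos: [0.466, 0.1274, 0.0469]
eef_rot: [[0.983, 0.184, -0.01], [0.184, -0.983, -0.008], [-0.012, 0.006, -1.0]]
ft_force: [0.6, -0.0, -0.1]
grip_width: 0.0484
time_s: 71.6
tool_pos: [0.4669, 0.1276, 0.048]
eef_rot: [[0.983, 0.184, -0.009], [0.184, -0.983, -0.008], [-0.01, 0.006, -1.0]]
ft_force: [0.1, -1.0, 6.5]
grip_width: 0.0334
time_s: 72.2
tool_pos: [0.4671, 0.1284, 0.1606]
eef_rot: [[0.983, 0.185, -0.01], [0.184, -0.983, -0.008], [-0.012, 0.006, -1.0]]
ft_force: [-0.8, 0.7, -0.5]
grip_width: 0.0335
pos [467.1 128.4 160.6] yaw 10.63 share [-1.218  3.462  0.125] twist 0.118 f [-0.8  0.7 -0.5] w 33.5 t 72.2 tiltx,y [-0.012  0.006]
```

```bash
python3 -m pendant '[{"xyz":[-0.1,0.35,0],"twist":0},{"xyz":[-0.2,0.7,0],"twist":0},{"xyz":[-0.3,0.87,0],"twist":0},{"xyz":[-0.3,0.87,0],"twist":0},{"xyz":[-0.3,0.87,0],"twist":0}]'
python3 -m pendant '[{"xyz":[-0.1,0.35,0],"twist":0},{"xyz":[-0.2,0.7,0],"twist":0},{"xyz":[-0.3,0.87,0],"twist":0},{"xyz":[-0.3,0.87,0],"twist":0},{"xyz":[-0.3,0.87,0],"twist":0}]'
python3 -m pendant '[{"xyz":[-0.1,0.35,0],"twist":0},{"xyz":[-0.2,0.7,0],"twist":0},{"xyz":[-0.3,0.87,0],"twist":0},{"xyz":[-0.3,0.87,0],"twist":0},{"xyz":[-0.3,0.87,0],"twist":0}]'
python3 -m pendant '[{"xyz":[-0.1,0.35,0],"twist":0.06},{"xyz":[-0.2,0.7,0],"twist":0.118},{"xyz":[-0.3,0.87,0],"twist":0.118},{"xyz":[-0.3,0.87,0],"twist":0.118},{"xyz":[-0.3,0.87,0],"twist":0.118},{"xyz":[-0.3,0.87,0],"twist":0.118}]'
python3 go.py 401 -307 60 0
python3 - <<'E'
from find import *
im,ci=snap('scene'); print(sockets(im,ci,.045)[:3])
E
```

```text
time_s: 72.7
tool_pos: [0.4499, 0.0191, 0.1599]
eef_rot: [[0.983, 0.183, -0.013], [0.183, -0.983, -0.008], [-0.014, 0.005, -1.0]]
ft_force: [-0.0, 0.6, -1.1]
grip_width: 0.0334
time_s: 73.2
tool_pos: [0.4336, -0.0892, 0.1602]
eef_rot: [[0.983, 0.183, -0.014], [0.182, -0.983, -0.007], [-0.015, 0.004, -1.0]]
ft_force: [0.7, -1.1, -1.0]
grip_width: 0.0334
time_s: 73.7
tool_pos: [0.4176, -0.1971, 0.1607]
eef_rot: [[0.983, 0.183, -0.015], [0.183, -0.983, -0.006], [-0.015, 0.003, -1.0]]
ft_force: [0.4, 0.5, -0.4]
grip_width: 0.0335
time_s: 74.3
tool_pos: [0.4021, -0.3045, 0.1613]
eef_rot: [[1.0, 0.001, -0.015], [0.001, -1.0, -0.005], [-0.015, 0.005, -1.0]]
ft_force: [-0.1, 0.1, 0.3]
grip_width: 0.0335
pos [ 402.1 -304.5  161.3] yaw 0.03 share [0.003 0.017 0.845] twist 0.0 f [-0.1  0.1  0.3] w 33.5 t 74.3 tiltx,y [-0.015  0.005]
[([130.7, 223.6], [517.6, -307.4])]
```

```bash
python3 -m pendant '[{"xyz":[0,0.02,0.3],"twist":0},{"xyz":[0,0.02,0.6],"twist":0},{"xyz":[0,0.02,0.9],"twist":0},{"xyz":[0,0.02,0.9],"twist":0},{"xyz":[0,0.02,0.9],"twist":0},{"xyz":[0,0.02,0.9],"twist":0}]'
python3 -m pendant '[{"xyz":[0,0,0.08],"twist":0},{"xyz":[0,0,0.16],"twist":0},{"xyz":[0,0,0.23],"twist":0},{"xyz":[0,0,0.23],"twist":0},{"xyz":[0,0,0.23],"twist":0}]'
python3 go.py 401 -307 21.5 0
```

```text
time_s: 74.95
tool_pos: [0.4021, -0.3083, 0.056]
eef_rot: [[1.0, 0.001, -0.012], [0.001, -1.0, -0.007], [-0.012, 0.007, -1.0]]
ft_force: [0.7, 0.1, -0.0]
grip_width: 0.0338
time_s: 75.45
tool_pos: [0.4013, -0.3082, 0.0278]
eef_rot: [[1.0, 0.001, -0.013], [0.001, -1.0, -0.006], [-0.013, 0.006, -1.0]]
ft_force: [0.8, 0.4, -0.4]
grip_width: 0.0335
pos [ 401.3 -308.2   27.8] yaw 0.07 share [-0.002 -0.01   0.053] twist 0.001 f [ 0.8  0.4 -0.4] w 33.5 t 75.45 tiltx,y [-0.013  0.006]
```

```bash
python3 -m pendant '[{"xyz":[0,0,0.03],"twist":0},{"xyz":[0,0,0.055],"twist":0},{"xyz":[0,0,0.055],"twist":0},{"xyz":[0,0,0.055],"twist":0}]'
python3 -m pendant '[{"xyz":[0,0,0],"twist":0},{"xyz":[0,0,0],"twist":0},{"xyz":[0,0,0],"twist":0},{"xyz":[0,0,0],"twist":0}]' 50
python3 -m pendant '[{"xyz":[0,0,-0.2],"twist":0},{"xyz":[0,0,-0.6],"twist":0},{"xyz":[0,0,-1],"twist":0},{"xyz":[0,0,-1],"twist":0},{"xyz":[0,0,-1],"twist":0}]'
python3 -m pendant '[{"xyz":[0,-0.4,0],"twist":0},{"xyz":[0,-1,0],"twist":0},{"xyz":[0,-1,0],"twist":0},{"xyz":[0,-1,0],"twist":0}]'
python3 -m pendant '[{"xyz":[0,-0.4,0],"twist":0},{"xyz":[0,-0.8,0],"twist":0},{"xyz":[0,-0.8,0],"twist":0},{"xyz":[0,-0.8,0],"twist":0},{"xyz":[0,-0.8,0],"twist":0}]'
python3 - <<'E'
from find import *
ims=[]
for n in ('top','scene'):
    im,ci=snap(n,n+'9.png'); print(n,sockets(im,ci,.045)); ims.append(im)
cv2.imwrite('pics/fin.png',cv2.cvtColor(cv2.resize(np.hstack(ims),(800,300)),cv2.COLOR_RGB2BGR))
print(sensors.state()['time_s'],sensors.state()['tool_pos'])
E
```

```text
time_s: 75.85
tool_pos: [0.4013, -0.3082, 0.0212]
eef_rot: [[1.0, 0.001, -0.013], [0.001, -1.0, -0.006], [-0.013, 0.006, -1.0]]
ft_force: [0.7, -0.1, -0.2]
grip_width: 0.0334
time_s: 76.25
tool_pos: [0.4013, -0.3083, 0.0212]
eef_rot: [[1.0, 0.001, -0.013], [0.001, -1.0, -0.006], [-0.013, 0.006, -1.0]]
ft_force: [-0.8, 0.8, -0.2]
grip_width: 0.0499
time_s: 76.75
tool_pos: [0.4038, -0.3084, 0.143]
eef_rot: [[1.0, 0.001, -0.01], [0.001, -1.0, -0.009], [-0.01, 0.009, -1.0]]
ft_force: [-0.6, -0.4, -1.2]
grip_width: 0.0498
time_s: 77.15
tool_pos: [0.4025, -0.1853, 0.1397]
eef_rot: [[1.0, 0.004, -0.013], [0.004, -1.0, -0.007], [-0.013, 0.007, -1.0]]
ft_force: [-0.3, 0.2, 0.0]
grip_width: 0.0498
time_s: 77.65
tool_pos: [0.4019, -0.0904, 0.1385]
eef_rot: [[1.0, 0.004, -0.014], [0.004, -1.0, -0.007], [-0.014, 0.007, -1.0]]
ft_force: [0.4, -0.0, -0.3]
grip_width: 0.05
top [([384.8, 268.4], [399.1, -307.8]), ([385.2, 242.5], [457.7, -307.8]), ([385.3, 214.8], [520.6, -307.5])]
scene [([130.7, 223.6], [517.6, -307.4]), ([128.4, 183.9], [397.1, -308.0]), ([94.7, 39.0], [-312.2, -416.8]), ([98.1, 21.3], [-440.0, -409.6])]
77.75 [ 0.4019409  -0.09068296  0.13874256]
```

View pics/fin.png

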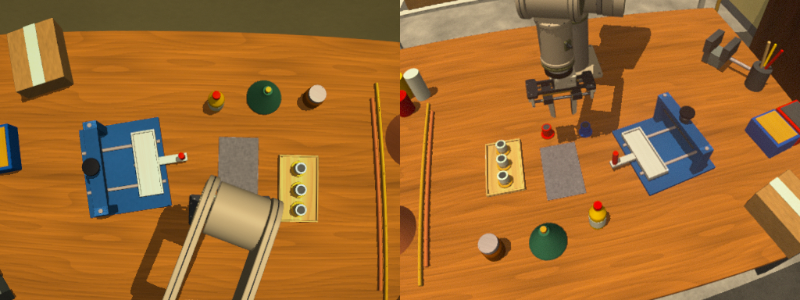

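All three sockets stand in the wooden tray (top view tops at about (300,168), (300,189) and (300,210)), the carriage is out and the bystanders look untouched. One numeric check against the start pictures, then hand in.

```bash
python3 - <<'E'
from h import *
from cell import finish_job
def cen(im,f,box):
    x0,y0,x1,y1=box; c=im[y0:y1,x0:x1].astype(int); ys,xs=np.nonzero(f(c)); return round(xs.mean()+x0,1),round(ys.mean()+y0,1),len(xs)
red=lambda c:(c[...,2]>130)&(c[...,1]<60)&(c[...,0]<60)
blk=lambda c:c.max(2)<60
grn=lambda c:(c[...,1]>c[...,2]+15)&(c[...,1]>c[...,0])
whi=lambda c:(c.min(2)>130)
for k in('0','9'):
    t=cv2.imread(f'pics/top{k}.png');print(k,'handle',cen(t,red,(215,185,245,212)),'plunger',cen(t,blk,(100,197,132,230)),'glue',cen(t,red,(262,110,292,140)),'shade',cen(t,grn,(310,98,365,150)),'jar',cen(t,whi,(385,103,420,140)),'tray',cen(t,whi,(160,160,215,256)))
finish_job()
E
```

```text
0 handle (np.float64(231.6), np.float64(198.9), 44) plunger (np.float64(117.1), np.float64(213.1), 451) glue (np.float64(276.5), np.float64(121.2), 76) shade (np.float64(337.2), np.float64(124.7), 1401) jar (np.float64(406.2), np.float64(119.4), 366) tray (np.float64(188.4), np.float64(208.4), 2659)
9 handle (np.float64(231.6), np.float64(198.9), 44) plunger (np.float64(117.0), np.float64(213.1), 449) glue (np.float64(276.5), np.float64(121.2), 75) shade (np.float64(337.2), np.float64(124.7), 1401) jar (np.float64(406.2), np.float64(119.4), 367) tray (np.float64(188.4), np.float64(208.4), 2679)
the job is handed in; nothing more can be done
```

The job is done and handed in at about 78 s of the 210 s allowed.

- **Loading:** All three white and brass sockets went from the mat onto the carriage. The first grasp of socket A was too high, so I set it down and gripped it lower.
- **Push home:** I moved the carriage by its gripped handle at about 1–3 mm per 0.1 s. It met the hard stop at about 131.6 mm: 24 N, and no advance under a further push.
- **Press:** The plunger went down until its top was at 150.2 mm, 21.8 mm down (22 mm stated), with force rising and no more motion. It was then let up, with all three sockets standing beneath it.
- **Return and unload:** I drew the carriage out to its end stop and stood the sockets upright in the wooden tray at x of about 399, 458 and 520 mm, y of about -308 mm.

**Last checks:** The handle, carriage tray, plunger, glue bottle, shade and jar are within 0.1 px of the start pictures. The top view finds all three sockets in the tray. The automatic search in the scene view found only two of them, though all three are visible in that picture.

Height readings from the top and scene cameras ran up to about 3 mm high. At the out stop the tool read 1.6 mm short of its starting position; I took this as slip of the fingers on the handle, since the handle pixels match the start exactly.

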